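# Blow out the reel sleeves

### The job

Before loading anything, drain the air line: squeeze the blow gun's trigger lightly, only as far as its pressure point and not through it, keep it there for two seconds and let go. Then slide all the grey reel sleeves over the two upright posts, no more than two on a post, right down, squeeze the trigger through the pressure point fully home for two seconds and let go. Finally take the sleeves off and stand each one upright and centred on its own marked circle of the tray, and leave the other things on the bench alone.

Things in the scene. Friction and masses are not known exactly. Their poses are not given: they have to be found in the camera images.
- station: fixed blow-off station: grey base plate 260 x 190 x 12 mm; origin at the centre of its underside, z up. Its x axis runs from the blow gun (at x = -70 mm) towards two short steel posts (at x = 65 mm, y = -55 and +55 mm). The gun is clamped head down: its black grip stands up, and a low cross bar with two small nozzles (46 mm high, ending 68 mm short of the posts' axes) points at the posts
- post0 (a point): foot of the steel post at station y = -55 mm: on its axis, on the top face of the base plate, 12 mm above the bench; z up. The post is 28 mm in diameter and 74 mm tall from here, the last 14 mm tapering to 12 mm in diameter; it takes two sleeves, one on the other
- post1 (a point): the same for the other, equal post, at station y = +55 mm
- grip_top (a point): centre of the top end of the gun's fixed black grip, 165 mm above the bench. The grip is 24 x 24 mm in section and stands free from 62 mm up. Gripping grip and trigger lever together from above (57 mm wide at rest, 35 mm fully squeezed; closing along station x) and closing the jaws squeezes the trigger; it springs back when let go
- lever_end (a point): top end (mid-thickness) of the metal trigger lever, on the post side of the grip; it moves: at rest 157 mm high and 40 mm from grip_top along station +x, fully squeezed 160 mm high and 19 mm from it. The lever is 8 mm thick, 22 mm wide, hinged along station y 75 mm above the bench; it leans 0.25 rad outward at rest and stands upright, 3 mm off the grip, when fully squeezed
- trigger (a joint): first stage of the trigger lever, rad: 0 at rest, 0.13 at the pressure point (10 to 11 mm of travel at the lever's end; light spring, about 2 N at the start, 4 N at the end, pushing at the lever's end)
- booster (a joint): second stage of the same lever about the same hinge, rad: stays 0 up to the pressure point, 0.12 when fully squeezed (another 10 mm at the lever's end). It starts to move only at about 11 N on the lever's end and is fully home, on a hard stop, at about 14 N. The lever's whole angle is trigger + booster
- tray: fixed flat aluminium tray plate without rim, 240 x 240 x 4 mm; origin at the centre of its underside; it bears four marked circles (72 mm across) in a 2 x 2 grid of 105 mm pitch
- cell0 (a point): centre of the marked circle at the tray's -x -y corner, on the tray's upper face, 4 mm above the bench; z up
- cell1 (a point): centre of the marked circle at the tray's -x +y corner, on the tray's upper face, 4 mm above the bench; z up
- cell2 (a point): centre of the marked circle at the tray's +x -y corner, on the tray's upper face, 4 mm above the bench; z up
- cell3 (a point): centre of the marked circle at the tray's +x +y corner, on the tray's upper face, 4 mm above the bench; z up
- sleeve0: plain grey plastic reel sleeve (short tube): outside diameter 62 mm, bore 38 mm, 34 mm tall, about 120 g, starts standing on the bench with its bore upright; origin on its axis at its underside. Three or four sleeves are present; an absent one reads None
- sleeve1: plain grey plastic reel sleeve (short tube): outside diameter 62 mm, bore 38 mm, 34 mm tall, about 120 g, starts standing on the bench with its bore upright; origin on its axis at its underside. Three or four sleeves are present; an absent one reads None
- sleeve2: plain grey plastic reel sleeve (short tube): outside diameter 62 mm, bore 38 mm, 34 mm tall, about 120 g, starts standing on the bench with its bore upright; origin on its axis at its underside. Three or four sleeves are present; an absent one reads None
- sleeve3: plain grey plastic reel sleeve (short tube): outside diameter 62 mm, bore 38 mm, 34 mm tall, about 120 g, starts standing on the bench with its bore upright; origin on its axis at its underside. Three or four sleeves are present; an absent one reads None
- carton: plain cardboard carton, 56 x 44 x 40 mm high; not part of the job, leave it alone
- jar: small closed jar, 50 mm across, 60 mm high; not part of the job, leave it alone
- driver: screwdriver lying at the left-hand side; not part of the job, leave it alone
- spanner: steel spanner lying at the far edge of the bench; not part of the job, leave it alone
- mug: white mug at the right-hand side; not part of the job, leave it alone
- tape: roll of paper tape, 100 mm across, 45 mm high, at the left-hand side; not part of the job, leave it alone
Mind the look-alikes: they are no part of the job. What is shaped like the sleeve3 but orange or red is not meant.

How it is judged:
By the outcome, as a careful person would: the job done as asked, in the order asked, and still so for the second after the job is handed in, with the robot touching nothing.
Of sleeve0, sleeve1, sleeve2, sleeve3 only 3 to 4 are there at a start; the rules pass over those that are not, and their reading is None.
At some moment in a run one of sleeve0, sleeve1, sleeve2, sleeve3 may be knocked a few centimetres aside while the robot is not near it.
It also fails if it takes over 210 s, if anything falls off the work surface, if the arm or the gripper's body presses on something with over 40 N, if the wrist force passes 120 N, or if a joint passes its speed limit or range.

### The arm

A 6-joint arm with a two-finger parallel gripper is mounted at the origin on the work surface. World frame = base frame: x ahead of the robot, y to its left, z up, the work surface at z = 0. Lengths are in m, angles in rad, forces in N, time in s.
With the tool pointing down it reaches from about 0.325 to 0.9 m from the base axis. Payload 6.1 kg.
Tool frame: the origin (TCP) lies on the centre line of the jaws, within the pads' length; the fingertips stand ctrl.finger_overhang ahead of it and the grasp point (between the pads) lies 5 mm behind it (ctrl.finger_overhang is the distance from the TCP to the fingertips, in m); z points along the fingers, x is the direction in which the jaws open and shut, and the axes are right-handed (so a half turn about z gives the same grasp; the last joint's range is limited). The gripper opens to 85 mm and grips with 20 to 120 N. Pads are 22 mm wide; open, the fingers measure 114 mm over their backs; the gripper's body (76 mm by 85 mm) begins 54 mm behind the grasp point. The pads swing forward as they close: fully open they stand 13 mm farther back than shut.
Start: joints at [-1.439, 0.22, 1.526, -0, 1.395, -0.126], TCP at [0.159, -0.604, 0.245] pointing down, gripper open.
Joint ranges: [-2.98, 2.98], [-0.91, 2.08], [0.09, 2.57], [-1.24, 4.39], [0.2, 2.65], [-2.68, 2.68]. Speed limits (rad/s): [2.57, 2.57, 3.01, 3.14, 3.14, 3.14].

### API

Orientations are given as a unit quaternion [x, y, z, w].
In Python, from rig import ctrl, imaging, order, models gives the robot as it stands. The module is installed in compiled form; this text tells all that it offers.
- The arm moves only by the tool send_rows, never from a script. Its argument "deltas" is a list that holds one entry, the list of rows, each a list of 7 numbers: the shift along the tool's x, y, z in cm, then the turn, a rotation vector about the tool's x, y, z in rad, then the opening in per cent of the stroke, from 0 (shut) to 100 (fully open). In form: [[[dx, dy, dz, wx, wy, wz, jaw], ...]]. A call has exactly 10 rows; each row shifts and turns the commanded pose from where the row before left it, along the tool's axes as they then stand; what a row does not reach is not made up. A row lasts 1/8 s, in which the tool goes at most 62.5 mm and 10.7 degrees, less where a joint would pass 70% of its speed; a pose out of reach is approached as far as the arm can. A call with a gripper value outside its range is refused whole. The fingers move at their own pace and stop on an object; the grip force is fixed at half the most. Time passes only in rows, so rows that do not move let the fingers close, or fill a call up. It gives the time, the measured TCP pose, the force and the opening at its end, in the units of the state.
- ctrl.sense(): the state, without advancing time (a new reading comes with each control period).
- imaging.camera(name): name is "side" or "top"; returns a dict with "img" (480x640x3 uint8, red, green, blue), "depth" (480x640 float32, m along the optical axis (not along the pixel's ray), 0 where there is no reading), "mtx" (3x3 intrinsics, pixels), "extrinsics" (4x4, takes a point from world to camera coordinates). Camera axes: x right, y down, z forward; pixel columns grow to the right and rows downward; lengths in m; the calibration is good to about 2 mm. A picture is of the moment at which its call begins.
- order.hand_in(): hands the job in, once; it reports no verdict.
Trained networks look in the newest picture that a camera, given by its name, has taken for a name from the list of things; names that differ only in an ending like _2 or _b are one class to them, and where a whole thing is asked for, a point or a joint stands for the part that bears it (a point fixed in the world has none). Each returns a list of dicts, best first, with "p" (0 to 1); they miss things now and then, are a little off and sometimes report something else, mostly with a low value. They report only what shows in the picture. A call takes as long as a camera call. They do not tell look-alikes from the thing itself.
- models.boxes_of(camera, label): "centre" ([column, row] as shares, 0 to 1, of the picture: columns of its width, rows of its height, amid what is visible of it).
The state is a dict: "clock": time; "qpos": joint angles; "joint_velocities": joint speeds; "effort": joint torques, N m; "tool_pos": TCP position; "orientation": TCP orientation; "ft_force": force on the tool from outside, world axes, zero at the start; "torque": the same for the moment, N m; "width": opening from 0.0 (shut) to 1.0 (fully open).
Only numpy, scipy, OpenCV 4.12 (cv2) and the standard library are available. Lean on these libraries where they do the work, as an engineer would, in place of code of your own. Each camera call takes 0.05 s, during which the arm holds its last target.

## Working session

There is one attempt and no reset: what is moved stays moved. The work goes in short steps, Python scripts to look and compute and a tool call to move; the robot and the scene stay as the last step left them, time stands still between calls to the robot, and variables do not carry over. Pictures are saved under pics/ and viewed, and the job is handed in when it is done.

Besides the shell and the picture viewer there is one more tool, called after "Call:" as name(argument=value, ...), one argument or row to a line, values as JSON. send_rows: Moves the arm, as the interface text tells. Its arguments: {"type":"object","properties":{"deltas":{"type":"array","items":{"type":"array","items":{"type":"array","items":{"type":"number"}}}}},"required":["deltas"]}

```bash
mkdir -p pics
python3 - <<'E'
from rig import ctrl, imaging, order, models
import cv2, numpy as np
s=ctrl.sense(); print({k:np.round(v,3) for k,v in s.items()}); print(ctrl.finger_overhang)
for n in ("side","top"):
    c=imaging.camera(n); cv2.imwrite(f"pics/{n}0.png",c["img"][:,:,::-1]); print(n,c["mtx"],c["extrinsics"])
    for l in ("station","tray","sleeve0","carton","jar","mug","tape","grip_top","lever_end"):
        print(l,[(np.round(np.array(d["centre"])*[640,480]).tolist(),round(d["p"],2)) for d in models.boxes_of(n,l)])
E
```

```text
{'clock': np.float64(0.0), 'qpos': array([-1.439,  0.221,  1.528,  0.   ,  1.395, -0.126]), 'joint_velocities': array([ 0.001, -0.   ,  0.   ,  0.002,  0.002, -0.   ]), 'effort': array([ 3.0000e-03, -4.9690e+01, -3.8939e+01, -0.0000e+00,  1.1000e-02,
        0.0000e+00]), 'tool_pos': array([ 0.159, -0.604,  0.244]), 'orientation': array([ 0.792, -0.61 , -0.001, -0.001]), 'ft_force': array([ 0.095, -0.394, -0.423]), 'torque': array([-0.005,  0.013, -0.011]), 'width': np.float64(1.003)}
0.014
side [[479.4809492    0.         320.00974581]
 [  0.         479.4809492  248.35340375]
 [  0.           0.           1.        ]] [[-0.74005044 -0.6724748   0.01014785  0.42259219]
 [-0.49626176  0.53582199 -0.68309521  0.33066489]
 [ 0.45392687 -0.5105609  -0.73025883  1.11173673]
 [ 0.          0.          0.          1.        ]]
station [([411.0, 222.0], 0.59), ([176.0, 398.0], 0.27)]
tray [([278.0, 355.0], 0.96)]
sleeve0 [([368.0, 330.0], 0.89), ([340.0, 253.0], 0.88), ([255.0, 275.0], 0.84), ([342.0, 294.0], 0.82), ([422.0, 281.0], 0.78), ([281.0, 250.0], 0.69), ([374.0, 278.0], 0.68)]
car
[... 552 characters left out ...]
9523e-02 -2.20110020e-01  5.76091524e-01]
 [ 2.20167852e-01  1.85260209e-04 -9.75461984e-01  1.57697001e+00]
 [ 0.00000000e+00  0.00000000e+00  0.00000000e+00  1.00000000e+00]]
station [([405.0, 262.0], 0.56), ([415.0, 267.0], 0.49)]
tray [([244.0, 271.0], 0.98)]
sleeve0 [([337.0, 273.0], 0.74), ([302.0, 304.0], 0.74), ([336.0, 247.0], 0.7), ([305.0, 269.0], 0.65), ([278.0, 217.0], 0.59), ([392.0, 319.0], 0.51), ([361.0, 310.0], 0.5), ([307.0, 208.0], 0.49)]
carton [([342.0, 210.0], 0.57)]
jar [([308.0, 242.0], 0.65)]
mug [([406.0, 264.0], 0.74), ([471.0, 246.0], 0.64)]
tape [([150.0, 281.0], 0.78), ([181.0, 248.0], 0.63), ([311.0, 272.0], 0.3)]
grip_top []
lever_end [([245.0, 270.0], 0.61)]
```

View pics/side0.png

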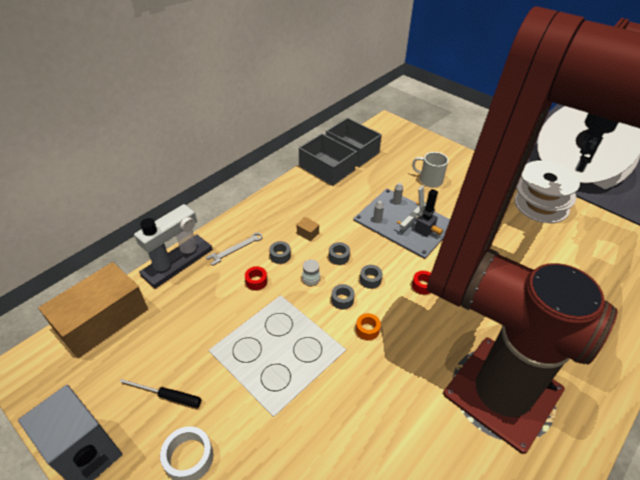

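View pics/top0.png

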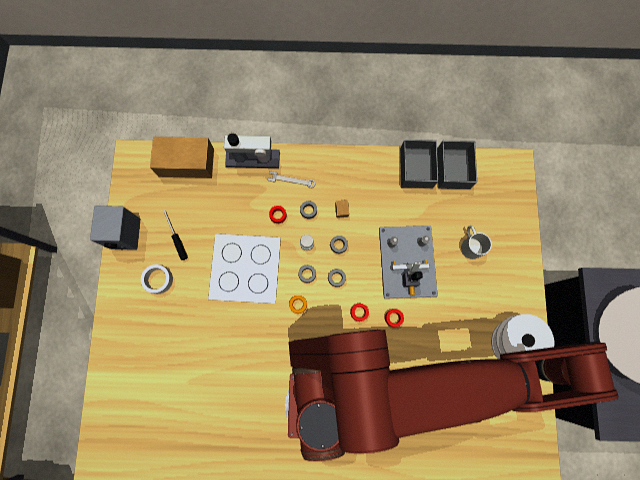

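```bash
cat > h.py <<'E'
from rig import ctrl, imaging, order, models
import cv2, numpy as np
def cloud(n):
    c=imaging.camera(n); d=c["depth"]; K=c["mtx"]; E=c["extrinsics"]
    v,u=np.mgrid[0:480,0:640]
    P=np.stack([(u-K[0,2])/K[0,0]*d,(v-K[1,2])/K[1,1]*d,d],-1)
    W=(P-E[:3,3])@E[:3,:3]
    W[d==0]=np.nan
    return c,W
def px(c,p):
    q=c["extrinsics"][:3,:3]@np.array(p)+c["extrinsics"][:3,3]; q=c["mtx"]@q; return q[:2]/q[2]
def ray(c,uv,z):
    K=c["mtx"];E=c["extrinsics"]; r=E[:3,:3].T@np.linalg.inv(K)@np.array([uv[0],uv[1],1.]); o=-E[:3,:3].T@E[:3,3]
    return o+r*(z-o[2])/r[2]
def grey(c):
    hsv=cv2.cvtColor(c["img"],cv2.COLOR_RGB2HSV); return hsv[...,1]<70
def ring(c,W,xy,z=0.034,mask=True):
    """mean of top-face annulus points"""
    xy=np.array(xy,float)
    for _ in range(4):
        r=np.hypot(W[...,0]-xy[0],W[...,1]-xy[1])
        m=(r<0.042)&(abs(W[...,2]-z)<0.008)
        if mask: m&=grey(c)
        if m.sum()<20: return None
        xy=W[m][:,:2].mean(0)
    return xy,W[m][:,2].mean(),m.sum(), np.percentile(np.hypot(*(W[m][:,:2]-xy).T),[2,98])
E
cat > a.py <<'E'
from h import *
top,TW=cloud("top"); side,SW=cloud("side")
for uv in [(309,210),(339,244),(307,273),(337,278)]:
    p=ray(top,uv,0.034)
    a=ring(top,TW,p[:2]); b=ring(side,SW,p[:2])
    print(uv,np.round(p,3),a and [np.round(x,4) for x in a], b and [np.round(x,4) for x in b], px(side,p).round())
def crop(c,x0,y0,x1,y1,s,name): cv2.imwrite(name,cv2.resize(c["img"][y0:y1,x0:x1,::-1],None,fx=s,fy=s,interpolation=cv2.INTER_CUBIC))
crop(top,260,190,450,330,4,"pics/tc.png"); crop(side,230,170,470,350,3.3,"pics/sc.png")
# heights in station
m=(TW[...,0]>0.3)&(TW[...,1]<-0.1)&(TW[...,1]>-0.4)
for zl,zh,n in [(0.006,0.018,'plate'),(0.078,0.092,'posts'),(0.15,0.175,'grip')]:
    mm=m&(TW[...,2]>zl)&(TW[...,2]<zh)&(TW[...,0]<0.8)
    k,lab,st,ce=cv2.connectedComponentsWithStats(mm.astype(np.uint8))
    for i in range(1,k):
        if st[i,4]>4: print(n,ce[i].round(1),st[i,4],np.nanmedian(TW[lab==i],0).round(4),TW[lab==i].mean(0).round(4))
        if st[i,4]>300: print(cv2.minAreaRect(TW[lab==i][:,:2].astype(np.float32)))
E
python3 a.py
```

```text
(309, 210) [0.679 0.051 0.034] [array([0.6825, 0.0551]), np.float64(0.0336), np.int64(146), array([0.0183, 0.0309])] [array([0.6762, 0.0561]), np.float64(0.032), np.int64(186), array([0.0173, 0.0323])] [280. 248.]
(339, 244) [ 0.555 -0.059  0.034] [array([ 0.5561, -0.0584]), np.float64(0.0336), np.int64(139), array([0.0186, 0.0305])] [array([ 0.5489, -0.0555]), np.float64(0.0321), np.int64(193), array([0.0177, 0.0315])] [338. 248.]
(307, 273) [0.448 0.052 0.034] [array([0.4473, 0.0525]), np.float64(0.0337), np.int64(141), array([0.0185, 0.0308])] [array([0.4411, 0.0549]), np.float64(0.0319), np.int64(241), array([0.018 , 0.0308])] [341. 291.]
(337, 278) [ 0.433 -0.054  0.034] [array([ 0.4353, -0.0526]), np.float64(0.0341), np.int64(140), array([0.0192, 0.0304])] [array([ 0.4294, -0.0505]), np.float64(0.0324), np.int64(207), array([0.0183, 0.0315])] [371. 272.]
plate [405. 187.] 9 [ 0.7832 -0.3025  0.011 ] [ 0.783  -0.3034  0.0108]
plate [415.4 187.3] 12 [ 0.7824 -0.3426  0.0128] [ 0.7821 -0.3419  0.0124]
plate [355.6 201. ] 5 [ 0.7253 -0.1212  0.0071] [ 0.725  -0.1199  0.0075]
plate [406.3 260.7] 2636 [ 0.513  -0.2967  0.0117] [ 0.5053 -0.3027  0.0118]
((0.504288375377655, -0.3046764135360718), (0.2678002715110779, 0.19421321153640747), 1.1717182397842407)
posts [411.1 180.4] 12 [ 0.7854 -0.3118  0.0801] [ 0.7843 -0.312   0.0806]
posts [417.5 180.5] 8 [ 0.7841 -0.3345  0.0827] [ 0.7837 -0.3344  0.083 ]
posts [431.5 181.2] 11 [ 0.783  -0.3867  0.0816] [ 0.7827 -0.3848  0.0823]
posts [394.3 240.1] 30 [ 0.5638 -0.2477  0.0805] [ 0.5637 -0.2485  0.0821]
posts [425.3 239.7] 32 [ 0.5679 -0.3556  0.0837] [ 0.5675 -0.3562  0.0838]
posts [410.5 272.5] 11 [ 0.4502 -0.3014  0.0823] [ 0.4515 -0.3024  0.0836]
grip [416.6 263.9] 17 [ 0.4691 -0.3066  0.155 ] [ 0.4696 -0.3084  0.1548]
grip [418.1 275.3] 55 [ 0.4313 -0.3099  0.1636] [ 0.4311 -0.3104  0.1628]
```

View crops.

View pics/tc.png

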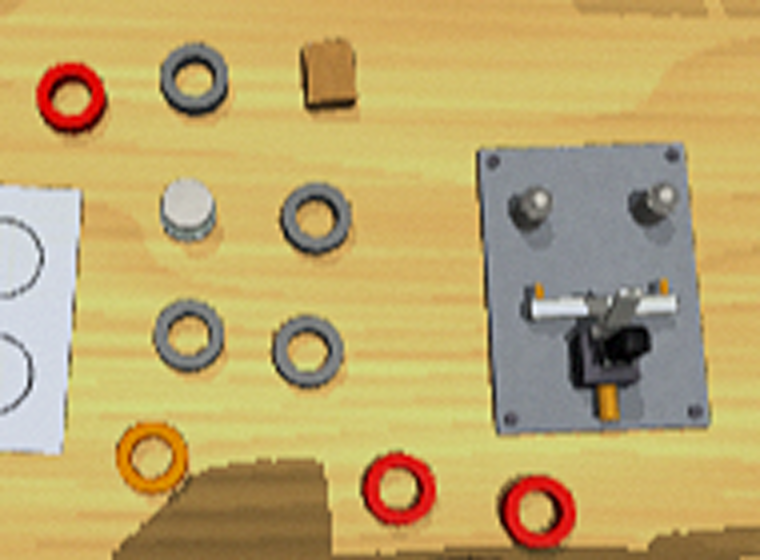

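View pics/sc.png

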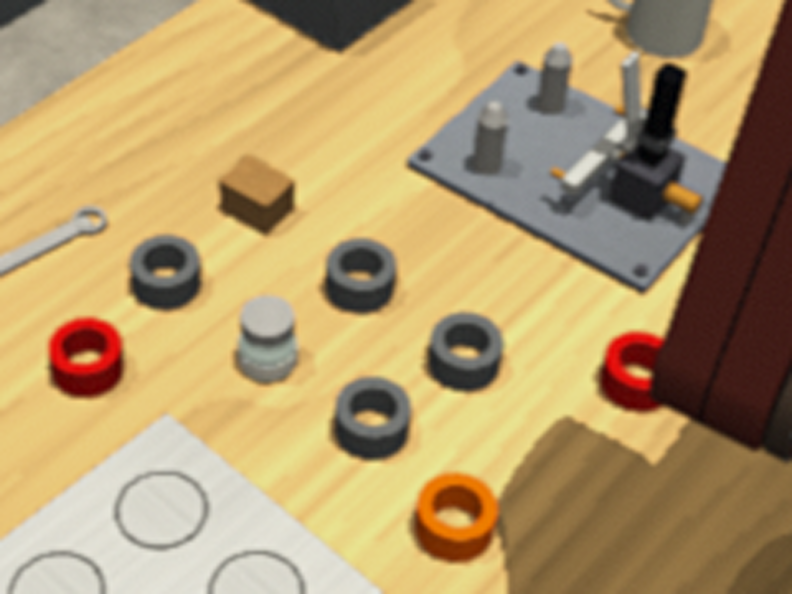

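```bash
cat > b.py <<'E'
from h import *
from scipy.optimize import least_squares
def fitrect(c,pts,z,L,Wd,x0):
    P=np.array([ray(c,p,z)[:2] for p in pts])
    def res(q):
        ca,sa=np.cos(q[2]),np.sin(q[2]); d=P-q[:2]; x=d@[ca,sa]; y=d@[-sa,ca]
        # signed distance to rect
        a=np.abs(x)-L/2; b=np.abs(y)-Wd/2
        o=np.hypot(np.maximum(a,0),np.maximum(b,0)); return o+np.minimum(np.maximum(a,b),0)
    r=least_squares(res,x0,loss='soft_l1',f_scale=0.002); return r.x,np.sqrt(np.mean(r.fun**2)),len(P)
for n in ("top","side"):
    c,W=cloud(n); hsv=cv2.cvtColor(c["img"],cv2.COLOR_RGB2HSV).astype(int)
    near=lambda x,y,R:(np.hypot(W[...,0]-x,W[...,1]-y)<R)
    for name,ctr,R,z,L,D in (("tray",(.46,.28),.22,.004,.24,.24),("station",(.505,-.303),.2,.012,.26,.19)):
        # station: long axis is? 260 along x
        m=near(*ctr,R)&(hsv[...,1]<70)&(abs(W[...,2]-z)<0.006)
        if name=="station": m=near(*ctr,R)&(hsv[...,1]<70)&(W[...,2]<0.2)&(W[...,0]<0.66)&(W[...,0]>0.33)&(W[...,1]>-.42)&(W[...,1]<-.19)
        k,lab,st,ce=cv2.connectedComponentsWithStats(m.astype(np.uint8)); i=1+np.argmax(st[1:,4]); m=(lab==i).astype(np.uint8)
        cs,_=cv2.findContours(m,cv2.RETR_EXTERNAL,cv2.CHAIN_APPROX_NONE); ct=max(cs,key=len)[:,0,:]
        print(n,name,m.sum(),fitrect(c,ct,z,L,D,[ctr[0],ctr[1],0.02]))
        cv2.imwrite(f"pics/m_{n}_{name}.png",m*255)
    print(n,"cam",(-c["extrinsics"][:3,:3].T@c["extrinsics"][:3,3]).round(3))
    for xy in [(.6825,.0551),(.5561,-.0584),(.4473,.0525),(.4353,-.0526)]:
        r=np.hypot(W[...,0]-xy[0],W[...,1]-xy[1]); m=(r<.045)&(W[...,2]>.0315)&(W[...,2]<.037)&(hsv[...,1]<70)
        q=W[m][:,:2]; f=lambda p:np.clip(np.abs(np.hypot(*(q-p).T)-.025)-.006,0,None)
        # edge based: circle fit to contour on plane .034
        print(n,"sleeve",least_squares(lambda p:np.hypot(*(q-p).T)-.025,xy).x.round(4),q.mean(0).round(4),len(q))
E
python3 b.py
```

```text
top tray 3826 (array([ 0.46651601,  0.27771023, -0.03803017]), np.float64(0.003031554721057169), 272)
top station 3629 (array([ 0.5037222 , -0.30692017,  0.06062423]), np.float64(0.002436834569125118), 242)
top cam [0.214 0.022 1.665]
top sleeve [0.6817 0.054 ] [0.6811 0.0546] 89
top sleeve [ 0.5553 -0.0579] [ 0.5583 -0.0605] 75
top sleeve [0.4468 0.0533] [0.4448 0.0535] 71
top sleeve [ 0.435 -0.052] [ 0.4356 -0.0507] 79
side tray 8367 (array([ 0.46041262,  0.27795121, -0.03779455]), np.float64(0.0015278941024898924), 290)
side station 3615 (array([ 0.49598858, -0.30581299,  0.03824627]), np.float64(0.020937359614290187), 262)
side cam [-0.028  0.675  1.033]
side sleeve [0.6765 0.0549] [0.6766 0.0555] 113
side sleeve [ 0.5494 -0.0578] [ 0.5479 -0.0552] 116
side sleeve [0.4412 0.0538] [0.4417 0.055 ] 144
side sleeve [ 0.4295 -0.0523] [ 0.4299 -0.0522] 123
```

Call:
send_rows(
  deltas=[
    [[-3.6,-4,0,0,0,0,100],[-3.6,-4,0,0,0,0,100],[-3.6,-4,0,0,0,0,100],[-3.6,-4,0,0,0,0,100],[-3.6,-4,0,0,0,0,100],[-3.6,-4,0,0,0,0,100],[-3.6,-4,0,0,0,0,100],[-3.6,-4,0,0,0,0,100],[-3.6,-4,0,0,0,0,100],[-3.6,-4,0,0,0,0,100]],
  ],
)

```text
clock: 2.45
tool_pos: [0.4552, -0.1527, 0.2457]
orientation: [0.792, -0.61, 0.001, -0.0]
ft_force: [0.3, -0.1, 0.0]
width: 0.999
```

Call:
send_rows(
  deltas=[
    [[0,0,0,0,0,-0.17,100],[0,0,0,0,0,-0.17,100],[0,0,0,0,0,-0.17,100],[0,0,0,0,0,-0.17,100],[0,0,0,0,0,-0.17,100],[0,0,0,0,0,-0.17,100],[0,0,0,0,0,-0.17,100],[0,0,0,0,0,-0.17,100],[0,0,0,0,0,0,100],[0,0,0,0,0,0,100]],
  ],
)

```text
clock: 3.7
tool_pos: [0.4544, -0.1543, 0.2454]
orientation: [1.0, 0.022, 0.0, 0.0]
ft_force: [0.2, -0.5, -0.8]
width: 1.005
```

```bash
cat >> h.py <<'E'
from scipy.spatial.transform import Rotation as Rn
def st():
    s=ctrl.sense(); R=Rn.from_quat(s["orientation"]).as_matrix()
    return s,np.array(s["tool_pos"]),R
def show():
    s,p,R=st(); print("t",round(float(s["clock"]),2),"p",p.round(4),"yawx",round(float(np.arctan2(R[1,0],R[0,0])),4),"z",R[:,2].round(4),"w",round(float(s["width"]),3),"F",np.round(s["ft_force"],2),"q",np.round(s["qpos"],2))
def to(xyz,yaw=None):
    s,p,R=st(); d=R.T@(np.array(xyz)-p)*100
    w=0
    if yaw is not None:
        w=-(yaw-np.arctan2(R[1,0],R[0,0])); w=(w+np.pi/2)%np.pi-np.pi/2
    print("tool cm",d.round(2),"wz",round(float(w),4))
def save(c,name,box=None,s=1):
    i=c["img"][...,::-1]
    if box: i=i[box[1]:box[3],box[0]:box[2]]
    cv2.imwrite("pics/"+name,cv2.resize(i,None,fx=s,fy=s,interpolation=cv2.INTER_CUBIC))
E
python3 - <<'E'
from h import *
show()
_,p,R=st()
for n in ("top","side"):
    c=imaging.camera(n); u=px(c,p+R@[0,0,.014]).round().astype(int); print(n,u)
    save(c,f"g_{n}.png",(max(u[0]-60,0),max(u[1]-50,0),u[0]+60,u[1]+40),6)
E
```

```text
t 3.7 p [ 0.4544 -0.1543  0.2454] yawx 0.0438 z [ 1.e-04 -1.e-04 -1.e+00] w 1.005 F [ 0.19 -0.54 -0.75] q [-0.49 -0.13  1.89 -0.    1.38 -0.54]
top [372 264]
side [395 195]
```

View pics/g_top.png

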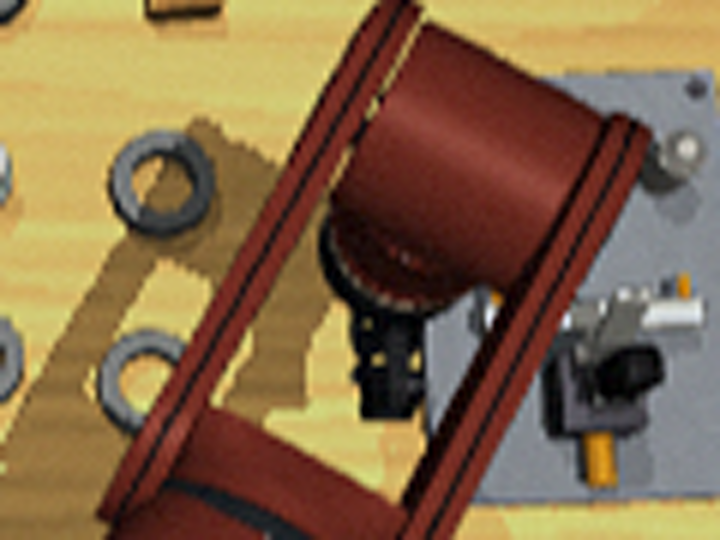

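View pics/g_side.png

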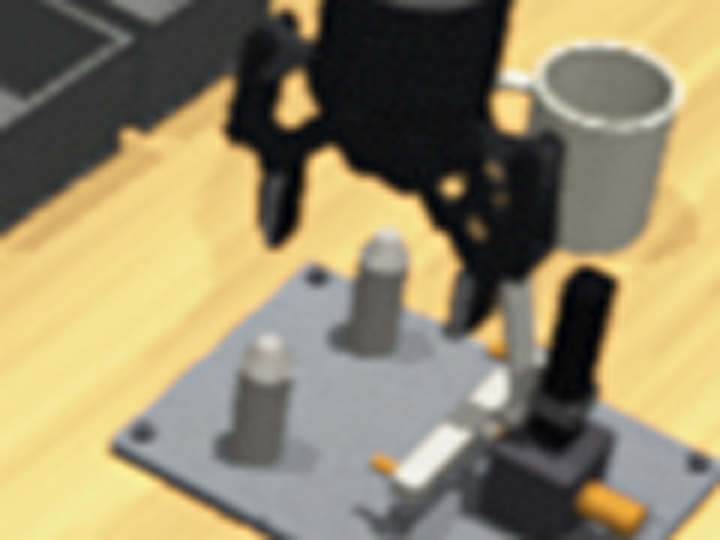

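Run:
```python
from h import *
_,p,R=st()
c,W=cloud("side"); t,TW=cloud("top")
for z in (0,.007,.014): print(z,[px(c,p+R@[x,0,z]).round(1) for x in (-.049,0,.049)],[px(t,p+R@[x,0,z]).round(1) for x in (-.049,0,.049)])
# cloud of gripper points in tool frame from side
for nm,w in (("side",W),("top",TW)):
    q=(w.reshape(-1,3)-p)@R; 
    m=(abs(q[:,0])<.075)&(abs(q[:,1])<.05)&(q[:,2]>-.06)&(q[:,2]<.035); q=q[m]
    print(nm,len(q),"zmax",np.percentile(q[:,2],[50,90,97,99.5]).round(4))
    for lo,hi in ((-.02,-.01),(-.01,0),(0,.02)):
        a=q[(q[:,2]>lo)&(q[:,2]<hi)]
        for s in (-1,1):
            b=a[a[:,0]*s>0]
            if len(b): print(lo,s,len(b),b.min(0).round(4),b.max(0).round(4),np.median(b,0).round(4))
```

```text
0 [array([412.3, 199.5]), array([395.8, 191.2]), array([380. , 183.3])] [array([373.8, 278.7]), array([373. , 262.8]), array([372.3, 247.3])]
0.007 [array([411.9, 201.6]), array([395.5, 193.4]), array([379.7, 185.4])] [array([373.5, 279. ]), array([372.8, 263.2]), array([372. , 247.7])]
0.014 [array([411.5, 203.7]), array([395.2, 195.4]), array([379.4, 187.5])] [array([373.2, 279.3]), array([372.5, 263.6]), array([371.7, 248.1])]
side 402 zmax [-0.0443 -0.0105 -0.0036 -0.0001]
-0.02 -1 26 [-0.0593 -0.0135 -0.0198] [-0.0448  0.0077 -0.0103] [-0.0543 -0.0071 -0.0154]
-0.02 1 26 [ 0.0391 -0.0127 -0.0198] [ 0.0523  0.0106 -0.01  ] [ 0.0419 -0.0064 -0.0148]
-0.01 -1 13 [-0.057  -0.012  -0.0095] [-0.0456 -0.005  -0.0001] [-0.0508 -0.0081 -0.0053]
-0.01 1 21 [ 0.0385 -0.0131 -0.0095] [ 0.0518  0.009  -0.0002] [ 0.0405 -0.0041 -0.005 ]
0 -1 1 [-0.0509 -0.0041  0.0011] [-0.0509 -0.0041  0.0011] [-0.0509 -0.0041  0.0011]
0 1 1 [ 0.0432 -0.008   0.001 ] [ 0.0432 -0.008   0.001 ] [ 0.0432 -0.008   0.001 ]
top 38 zmax [-0.0518 -0.0388 -0.0033  0.0045]
-0.02 -1 1 [-0.0517 -0.0074 -0.0141] [-0.0517 -0.0074 -0.0141] [-0.0517 -0.0074 -0.0141]
-0.01 -1 1 [-0.0408 -0.0115 -0.0019] [-0.0408 -0.0115 -0.0019] [-0.0408 -0.0115 -0.0019]
0 -1 1 [-0.046  -0.0078  0.006 ] [-0.046  -0.0078  0.006 ] [-0.046  -0.0078  0.006 ]
```

Run:
```python
from h import *
c=imaging.camera("top")
C=[ray(c,(260+a/4,190+b/4),.012)[:2] for a,b in ((478,150),(683,144),(708,425),(497,433))]
print(np.round(C,4),np.mean(C,0)); C=np.array(C)
for i,j in ((0,1),(3,2),(0,3),(1,2)): d=C[j]-C[i]; print(np.hypot(*d).round(4),np.arctan2(d[1],d[0]).round(4))
B=np.array([ray(c,(260+a/4,190+b/4),.012)[:2] for a,b in ((492,162),(673,156),(695,411),(511,419))])
print(B.round(4),B.mean(0))
for i,j in ((0,1),(3,2),(0,3),(1,2)): d=B[j]-B[i]; print(np.hypot(*d).round(4),np.arctan2(d[1],d[0]).round(4))
s=imaging.camera("side"); save(s,"s2.png",(340,160,470,260),6)
```

```text
[[ 0.6249 -0.2072]
 [ 0.6352 -0.3946]
 [ 0.3797 -0.4088]
 [ 0.3682 -0.2223]] [ 0.50201218 -0.30822932]
0.1877 -1.5163
0.1869 -1.5095
0.2571 -3.0829
0.2559 -3.0859
[[ 0.614  -0.2199]
 [ 0.6237 -0.3851]
 [ 0.3918 -0.3977]
 [ 0.3809 -0.2348]] [ 0.50256997 -0.30937788]
0.1655 -1.5124
0.1633 -1.5039
0.2336 -3.0778
0.2322 -3.0872
```

View pics/s2.png

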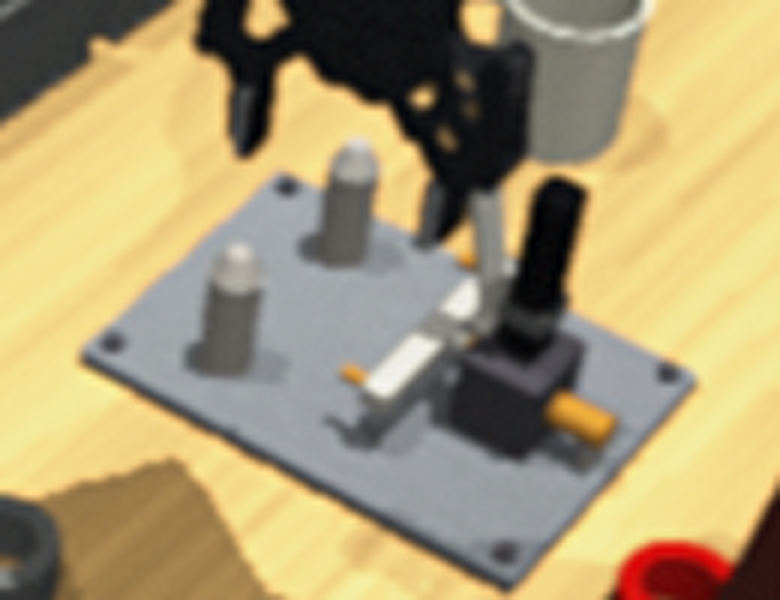

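Run:
```python
from h import *
c=imaging.camera("side")
f=lambda a,b:((a+.5)/6-.5+340,(b+.5)/6-.5+160)
B=np.array([ray(c,f(a,b),.012)[:2] for a,b in ((113,343),(287,186),(668,373),(506,551))])
print(B.round(4),B.mean(0))
for i,j in ((0,1),(3,2),(0,3),(1,2)): d=B[j]-B[i]; print(np.hypot(*d).round(4),np.arctan2(d[1],d[0]).round(4))
def S(x,y,z,o=(.4995,-.3075),a=.058): return [o[0]+x*np.cos(a)-y*np.sin(a),o[1]+x*np.sin(a)+y*np.cos(a),z]
# post tops & lever/grip: measured px vs prediction
for nm,P,q in (("post1top",(.065,.055,.086),(237,247)),("post0top",(.065,-.055,.086),(354,147)),("grip",(-.07,0,.165),(560,185)),("lever",(-.03,0,.157),(487,190))):
    print(nm,px(c,S(*P)).round(1),np.round(f(*q),1), "meas",ray(c,f(*q),P[2])[:2].round(4),"model",np.round(S(*P),4))
```

```text
[[ 0.61   -0.2205]
 [ 0.6194 -0.3834]
 [ 0.3861 -0.3976]
 [ 0.3772 -0.2359]] [ 0.49816138 -0.30933391]
0.1632 -1.5128
0.162 -1.5158
0.2333 -3.0754
0.2338 -3.0805
post1top [378.8 201.5] [379.1 200.8] meas [ 0.5626 -0.2519] model [ 0.5612 -0.2488  0.086 ]
post0top [398.7 183.4] [398.6 184.1] meas [ 0.5659 -0.3554] model [ 0.5676 -0.3586  0.086 ]
grip [432.6 190.5] [432.9 190.4] meas [ 0.4292 -0.3127] model [ 0.4296 -0.3116  0.165 ]
lever [419.8 186.9] [420.8 191.2] meas [ 0.4567 -0.2952] model [ 0.4696 -0.3092  0.157 ]
```

Run:
```python
from h import *
to((.4396,-.3132,.245),.060)
```

```text
tool cm [-2.21 15.81  0.03] wz -0.0136
```

Call:
send_rows(
  deltas=[
    [[-0.44,3.16,0,0,0,0,100],[-0.44,3.16,0,0,0,0,100],[-0.44,3.16,0,0,0,0,100],[-0.44,3.16,0,0,0,0,100],[-0.44,3.16,0,0,0,0,100],[0,0,0,0,0,-0.015,100],[0,0,0,0,0,0,100],[0,0,0,0,0,0,100],[0,0,0,0,0,0,100],[0,0,0,0,0,0,100]],
  ],
)

```text
clock: 5.3
tool_pos: [0.44, -0.3126, 0.2454]
orientation: [1.0, 0.031, 0.0, 0.0]
ft_force: [0.3, 0.9, 0.0]
width: 1.001
```

Run:
```python
from h import *
show(); to((.4396,-.3132,.143),.060)
c=imaging.camera("side"); save(c,"s3.png",(360,110,490,230),6)
```

```text
t 5.3 p [ 0.44   -0.3126  0.2454] yawx 0.0627 z [ 1.e-04 -1.e-04 -1.e+00] w 1.001 F [0.29 0.91 0.02] q [-0.76  0.02  1.75  0.    1.38 -0.83]
tool cm [-0.04  0.05 10.24] wz 0.0027
```

View pics/s3.png

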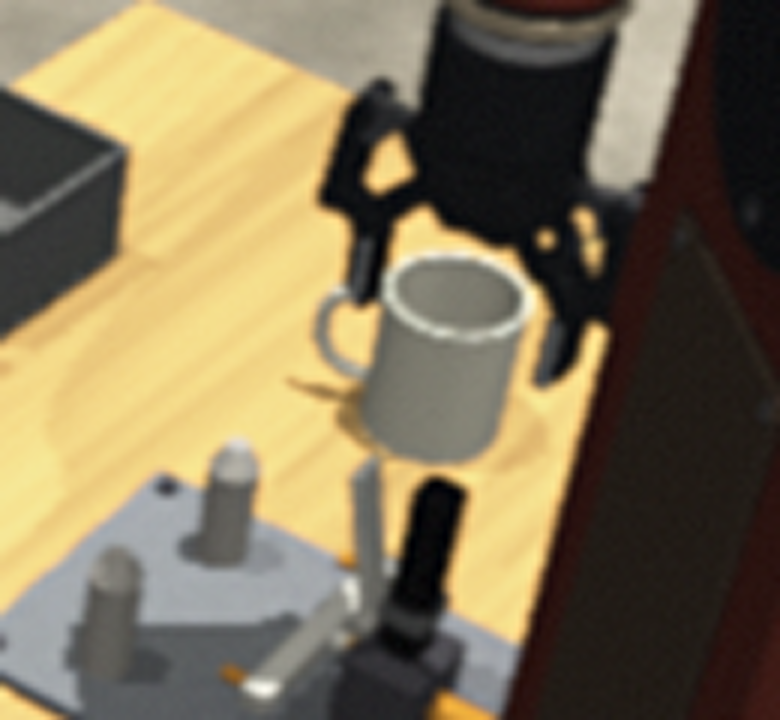

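Call:
send_rows(
  deltas=[
    [[0.4,0.05,0,0,0,0,100],[0,0,2,0,0,0,100],[0,0,2,0,0,0,100],[0,0,2,0,0,0,100],[0,0,2,0,0,0,100],[0,0,2.2,0,0,0,100],[0,0,0,0,0,0,100],[0,0,0,0,0,0,100],[0,0,0,0,0,0,100],[0,0,0,0,0,0,100]],
  ],
)

```text
clock: 6.6
tool_pos: [0.4442, -0.3138, 0.1443]
orientation: [1.0, 0.031, 0.001, 0.001]
ft_force: [0.2, 0.4, 0.1]
width: 1.002
```

Run:
```python
from h import *
show()
c=imaging.camera("side"); save(c,"s4.png",(380,140,480,220),7)
```

```text
t 6.6 p [ 0.4442 -0.3138  0.1443] yawx 0.062 z [ 0.0012 -0.0011 -1.    ] w 1.002 F [0.22 0.45 0.13] q [-0.76  0.12  1.84  0.    1.18 -0.82]
```

View pics/s4.png

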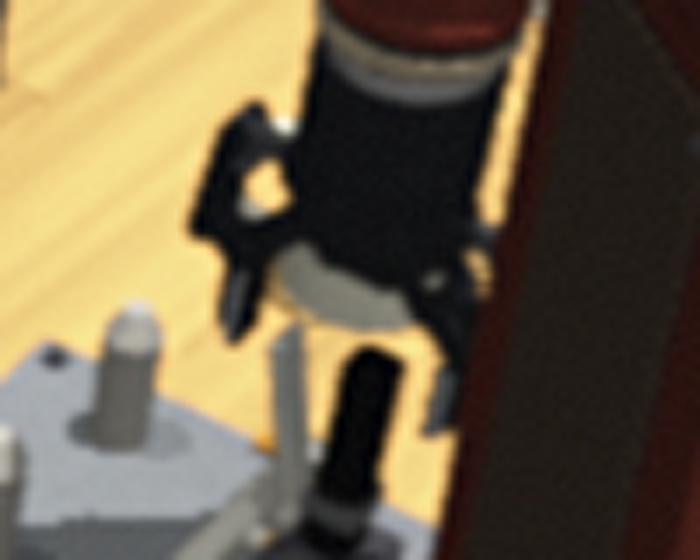

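Call:
send_rows(
  deltas=[
    [[-0.2,0,0,0,0,0,100],[-0.2,0,0,0,0,0,100],[-0.2,0,0,0,0,0,100],[-0.2,0,0,0,0,0,100],[0,0,0,0,0,0,100],[0,0,0,0,0,0,100],[0,0,0,0,0,0,100],[0,0,0,0,0,0,100],[0,0,0,0,0,0,100],[0,0,0,0,0,0,100]],
  ],
)

```text
clock: 7.9
tool_pos: [0.4358, -0.3139, 0.1433]
orientation: [1.0, 0.031, 0.0, -0.0]
ft_force: [-0.2, -0.2, 0.2]
width: 1.0
```

```bash
cat >> h.py <<'E'
def force(n=6):
    F=[];P=[]
    for _ in range(n):
        imaging.camera("side"); s=ctrl.sense(); F.append(s["ft_force"]);P.append(s["tool_pos"])
    F=np.array(F); print("t",round(float(s["clock"]),2),"F mean",F.mean(0).round(2),"sd",F.std(0).round(2),"p",np.mean(P,0).round(5),"w",round(float(s["width"]),3))
E
python3 -c "
from h import *
force()"
```

```text
t 8.2 F mean [ 0.14 -0.31  0.22] sd [0.23 0.27 0.23] p [ 0.43583 -0.31385  0.1433 ] w 0.998
```

Call:
send_rows(
  deltas=[
    [[-0.1,0,0,0,0,0,100],[-0.1,0,0,0,0,0,100],[-0.1,0,0,0,0,0,100],[-0.1,0,0,0,0,0,100],[-0.1,0,0,0,0,0,100],[0,0,0,0,0,0,100],[0,0,0,0,0,0,100],[0,0,0,0,0,0,100],[0,0,0,0,0,0,100],[0,0,0,0,0,0,100]],
  ],
)

```text
clock: 9.45
tool_pos: [0.431, -0.3142, 0.1434]
orientation: [1.0, 0.031, 0.0, 0.0]
ft_force: [2.2, 0.4, 0.6]
width: 0.999
```

```bash
python3 -c "
from h import *
force()"
```

```text
t 9.75 F mean [2.22 0.22 0.23] sd [0.21 0.58 0.66] p [ 0.43092 -0.31421  0.14338] w 1.001
```

Call:
send_rows(
  deltas=[
    [[-0.1,0,0,0,0,0,100],[-0.1,0,0,0,0,0,100],[-0.1,0,0,0,0,0,100],[-0.1,0,0,0,0,0,100],[-0.1,0,0,0,0,0,100],[-0.1,0,0,0,0,0,100],[-0.1,0,0,0,0,0,100],[0,0,0,0,0,0,100],[0,0,0,0,0,0,100],[0,0,0,0,0,0,100]],
  ],
)

```text
clock: 11.0
tool_pos: [0.4239, -0.3146, 0.1433]
orientation: [1.0, 0.031, 0.0, 0.0]
ft_force: [4.8, -0.4, 2.6]
width: 0.997
```

```bash
python3 -c "
from h import *
force(5)"
```

```text
t 11.25 F mean [3.88 0.43 3.22] sd [0.31 0.3  0.43] p [ 0.42391 -0.31464  0.14335] w 0.999
```

Call:
send_rows(
  deltas=[
    [[-0.05,0,0,0,0,0,100],[0,0,0,0,0,0,100],[0,0,0,0,0,0,100],[0,0,0,0,0,0,100],[0,0,0,0,0,0,100],[-0.05,0,0,0,0,0,100],[0,0,0,0,0,0,100],[0,0,0,0,0,0,100],[0,0,0,0,0,0,100],[0,0,0,0,0,0,100]],
  ],
)

```text
clock: 12.5
tool_pos: [0.4229, -0.3147, 0.1433]
orientation: [1.0, 0.031, 0.0, 0.0]
ft_force: [3.9, -0.1, 3.5]
width: 1.0
```

```bash
python3 -c "
from h import *
force(5)"
```

```text
t 12.75 F mean [ 4.25 -0.06  2.93] sd [0.34 0.53 0.43] p [ 0.42287 -0.31469  0.14333] w 0.999
```

Call:
send_rows(
  deltas=[
    [[-0.05,0,0,0,0,0,100],[0,0,0,0,0,0,100],[0,0,0,0,0,0,100],[0,0,0,0,0,0,100],[0,0,0,0,0,0,100],[0,0,0,0,0,0,100],[0,0,0,0,0,0,100],[0,0,0,0,0,0,100],[0,0,0,0,0,0,100],[0,0,0,0,0,0,100]],
  ],
)

```text
clock: 14.0
tool_pos: [0.4223, -0.3147, 0.1433]
orientation: [1.0, 0.031, -0.0, -0.0]
ft_force: [4.7, 0.2, 1.6]
width: 1.004
```

```bash
python3 -c "
from h import *
force(4)"
```

```text
t 14.2 F mean [ 3.86 -0.09  2.63] sd [0.37 0.28 0.42] p [ 0.42233 -0.31467  0.14327] w 0.999
```

Call:
send_rows(
  deltas=[
    [[-0.05,0,0,0,0,0,100],[0,0,0,0,0,0,100],[0,0,0,0,0,0,100],[0,0,0,0,0,0,100],[0,0,0,0,0,0,100],[0,0,0,0,0,0,100],[0,0,0,0,0,0,100],[0,0,0,0,0,0,100],[0,0,0,0,0,0,100],[0,0,0,0,0,0,100]],
  ],
)

```text
clock: 15.45
tool_pos: [0.4219, -0.3148, 0.1433]
orientation: [1.0, 0.031, 0.0, 0.0]
ft_force: [3.5, -0.5, 2.1]
width: 1.003
```

```bash
python3 -c "
from h import *
force(4)"
```

```text
t 15.65 F mean [3.65 0.34 3.69] sd [0.36 0.18 0.4 ] p [ 0.42187 -0.31475  0.14332] w 1.0
```

Call:
send_rows(
  deltas=[
    [[-0.05,0,0,0,0,0,100],[0,0,0,0,0,0,100],[0,0,0,0,0,0,100],[0,0,0,0,0,0,100],[0,0,0,0,0,0,100],[0,0,0,0,0,0,100],[0,0,0,0,0,0,100],[0,0,0,0,0,0,100],[0,0,0,0,0,0,100],[0,0,0,0,0,0,100]],
  ],
)

```text
clock: 16.9
tool_pos: [0.4214, -0.3148, 0.1433]
orientation: [1.0, 0.031, 0.0, 0.0]
ft_force: [4.9, -0.3, 2.7]
width: 0.997
```

```bash
python3 -c "
from h import *
force(4)"
```

```text
t 17.1 F mean [ 4.44 -0.05  2.92] sd [0.24 0.54 0.52] p [ 0.42134 -0.31476  0.14329] w 1.002
```

Call:
send_rows(
  deltas=[
    [[-0.04,0,0,0,0,0,100],[0,0,0,0,0,0,100],[0,0,0,0,0,0,100],[0,0,0,0,0,0,100],[0,0,0,0,0,0,100],[0,0,0,0,0,0,100],[0,0,0,0,0,0,100],[0,0,0,0,0,0,100],[0,0,0,0,0,0,100],[0,0,0,0,0,0,100]],
  ],
)

```text
clock: 18.35
tool_pos: [0.4209, -0.3148, 0.1433]
orientation: [1.0, 0.031, 0.0, -0.0]
ft_force: [4.3, -0.4, 4.2]
width: 1.003
```

```bash
python3 -c "
from h import *
force(4)"
```

```text
t 18.55 F mean [3.94 0.03 3.23] sd [0.61 0.62 0.4 ] p [ 0.42094 -0.31477  0.14328] w 1.001
```

Call:
send_rows(
  deltas=[
    [[-0.04,0,0,0,0,0,100],[0,0,0,0,0,0,100],[0,0,0,0,0,0,100],[0,0,0,0,0,0,100],[0,0,0,0,0,0,100],[0,0,0,0,0,0,100],[0,0,0,0,0,0,100],[0,0,0,0,0,0,100],[0,0,0,0,0,0,100],[0,0,0,0,0,0,100]],
  ],
)

```text
clock: 19.8
tool_pos: [0.4206, -0.3148, 0.1433]
orientation: [1.0, 0.031, 0.0, 0.0]
ft_force: [4.7, -0.1, 2.8]
width: 1.003
```

```bash
python3 -c "
from h import *
force(4)"
```

```text
t 20.0 F mean [4.89 0.21 3.4 ] sd [0.31 0.15 0.58] p [ 0.42054 -0.31479  0.14328] w 0.997
```

Call:
send_rows(
  deltas=[
    [[-0.03,0,0,0,0,0,100],[0,0,0,0,0,0,100],[0,0,0,0,0,0,100],[0,0,0,0,0,0,100],[0,0,0,0,0,0,100],[0,0,0,0,0,0,100],[0,0,0,0,0,0,100],[0,0,0,0,0,0,100],[0,0,0,0,0,0,100],[0,0,0,0,0,0,100]],
  ],
)

```text
clock: 21.25
tool_pos: [0.4203, -0.3148, 0.1433]
orientation: [1.0, 0.031, 0.0, 0.0]
ft_force: [4.5, 0.1, 3.5]
width: 1.003
```

```bash
python3 -c "
from h import *
force(4)"
```

```text
t 21.45 F mean [5.1  0.37 3.36] sd [0.61 0.4  0.46] p [ 0.42028 -0.31484  0.14332] w 0.999
```

Call:
send_rows(
  deltas=[
    [[-0.03,0,0,0,0,0,100],[0,0,0,0,0,0,100],[0,0,0,0,0,0,100],[0,0,0,0,0,0,100],[0,0,0,0,0,0,100],[0,0,0,0,0,0,100],[0,0,0,0,0,0,100],[0,0,0,0,0,0,100],[0,0,0,0,0,0,100],[0,0,0,0,0,0,100]],
  ],
)

```text
clock: 22.7
tool_pos: [0.4202, -0.3148, 0.1433]
orientation: [1.0, 0.031, 0.0, 0.0]
ft_force: [6.7, 0.7, 3.0]
width: 1.001
```

```bash
python3 -c "
from h import *
force(4)"
```

```text
t 22.9 F mean [5.87 0.33 3.41] sd [0.16 0.31 0.44] p [ 0.42019 -0.31484  0.14335] w 0.999
```

Call:
send_rows(
  deltas=[
    [[-0.03,0,0,0,0,0,100],[0,0,0,0,0,0,100],[0,0,0,0,0,0,100],[0,0,0,0,0,0,100],[0,0,0,0,0,0,100],[0,0,0,0,0,0,100],[0,0,0,0,0,0,100],[0,0,0,0,0,0,100],[0,0,0,0,0,0,100],[0,0,0,0,0,0,100]],
  ],
)

```text
clock: 24.15
tool_pos: [0.4201, -0.3149, 0.1434]
orientation: [1.0, 0.031, 0.001, 0.0]
ft_force: [7.1, -0.7, 2.6]
width: 1.002
```

```bash
python3 -c "
from h import *
force(4)
c=imaging.camera('side'); save(c,'s5.png',(380,140,480,220),7)"
```

```text
t 24.35 F mean [7.09 0.33 2.59] sd [0.34 0.19 0.27] p [ 0.4201  -0.31485  0.14335] w 0.999
```

View pics/s5.png

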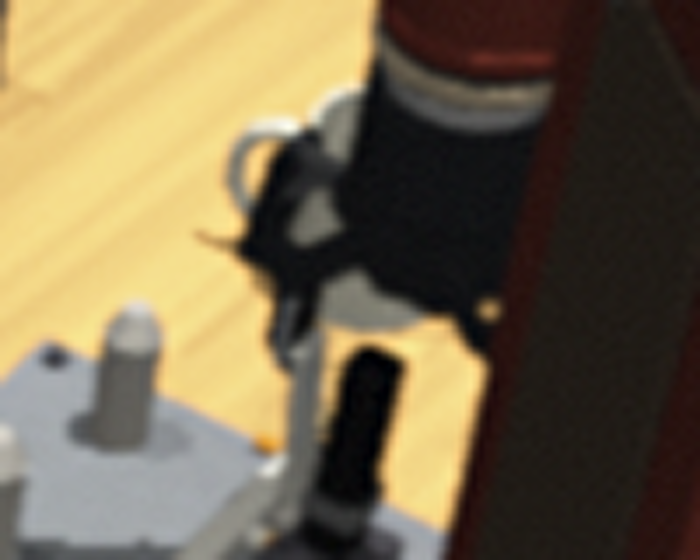

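Call:
send_rows(
  deltas=[
    [[0,0,0,0,0,0,100],[0,0,0,0,0,0,100],[0,0,0,0,0,0,100],[0,0,0,0,0,0,100],[0,0,0,0,0,0,100],[0,0,0,0,0,0,100],[0,0,0,0,0,0,100],[0,0,0,0,0,0,100],[0,0,0,0,0,0,100],[0,0,0,0,0,0,100]],
  ],
)

```text
clock: 25.65
tool_pos: [0.4201, -0.3148, 0.1434]
orientation: [1.0, 0.031, 0.001, 0.0]
ft_force: [7.1, 0.5, 3.0]
width: 1.0
```

```bash
python3 -c "
from h import *
force(3)"
```

```text
t 25.8 F mean [6.7  0.03 2.6 ] sd [0.27 0.33 0.27] p [ 0.4201  -0.31483  0.14335] w 1.001
```

Call:
send_rows(
  deltas=[
    [[0,0,0,0,0,0,100],[0,0,0,0,0,0,100],[0,0,0,0,0,0,100],[0,0,0,0,0,0,100],[0.5,0,0,0,0,0,100],[0.5,0,0,0,0,0,100],[0.5,0,0,0,0,0,100],[0.5,0,0,0,0,0,100],[0,0,-2,0,0,0,100],[0,0,-4,0,0,0,100]],
  ],
)

```text
clock: 27.05
tool_pos: [0.4383, -0.3124, 0.2016]
orientation: [1.0, 0.031, -0.002, -0.002]
ft_force: [0.4, 0.1, -0.3]
width: 1.0
```

```bash
cat >> h.py <<'E'
def loc(guess,z=.034,pr=True):
    out={}
    for n,off in (("top",(-.0027,0)),("side",(.0033,-.001))):
        c,W=cloud(n); xy=np.array(guess[:2],float)
        for _ in range(5):
            r=np.hypot(W[...,0]-xy[0]+off[0]*-1*-1,W[...,1]-xy[1]+off[1]) if False else np.hypot(W[...,0]+off[0]-xy[0],W[...,1]+off[1]-xy[1])
            m=(r<.045)&(abs(W[...,2]-z)<.003)&grey(c)
            if m.sum()<25: break
            q=W[m][:,:2]+off
            xy=cv2.minEnclosingCircle(q.astype(np.float32))[0] if False else q.mean(0)
        from scipy.optimize import least_squares
        if m.sum()>=25:
            xy=least_squares(lambda p:np.hypot(*(q-p).T)-.025,xy,loss='soft_l1',f_scale=.004).x
            out[n]=xy; 
            if pr: print(n,xy.round(4),int(m.sum()))
        elif pr: print(n,"few",int(m.sum()))
    return out
E
python3 - <<'E'
from h import *
show()
for g in [(.6795,.0545),(.5524,-.058),(.444,.0535),(.432,-.052)]: loc(g)
to((.5524,-.0583,.15),.06)
E
```

```text
t 27.05 p [ 0.4383 -0.3124  0.2016] yawx 0.0621 z [-0.0046  0.0038 -1.    ] w 1.0 F [ 0.39  0.14 -0.29] q [-0.77  0.05  1.8  -0.    1.3  -0.83]
top [0.68   0.0538] 81
side [0.6803 0.0537] 117
top [ 0.5527 -0.0576] 83
side [ 0.5527 -0.0586] 134
top [0.4438 0.053 ] 77
side [0.4441 0.0526] 160
top [ 0.432  -0.0525] 93
side [ 0.4326 -0.0531] 151
tool cm [ 12.91 -24.71   5.21] wz 0.002
```

Call:
send_rows(
  deltas=[
    [[2.15,-4.12,0,0,0,0,100],[2.15,-4.12,0,0,0,0,100],[2.15,-4.12,0,0,0,0,100],[2.15,-4.12,0,0,0,0,100],[2.15,-4.12,2,0,0,0,100],[2.15,-4.12,3,0,0,0,100],[0,0,2,0,0,0,100],[0,0,2,0,0,0,100],[0,0,0,0,0,0,100],[0,0,0,0,0,0,100]],
  ],
)

```text
clock: 28.7
tool_pos: [0.5531, -0.0591, 0.1135]
orientation: [1.0, 0.031, -0.0, -0.0]
ft_force: [0.7, -0.4, 0.1]
width: 0.999
```

Run:
```python
from h import *
show()
loc((.5527,-.058))
to((.5527,-.0581,.018),.06)
```

```text
t 28.7 p [ 0.5531 -0.0591  0.1135] yawx 0.0618 z [-1.e-04  0.e+00 -1.e+00] w 0.999 F [ 0.66 -0.38  0.1 ] q [-0.25  0.19  1.82 -0.    1.13 -0.31]
top few 16
side [ 0.5532 -0.0581] 120
tool cm [-0.11 -0.13  9.64] wz 0.0016
```

Call:
send_rows(
  deltas=[
    [[0,-0.1,2,0,0,0,100],[0,0,2,0,0,0,100],[0,0,2,0,0,0,100],[0,0,2,0,0,0,100],[0,0,1.5,0,0,0,100],[0,0,0,0,0,0,100],[0,0,0,0,0,0,50],[0,0,0,0,0,0,50],[0,0,0,0,0,0,50],[0,0,0,0,0,0,50]],
  ],
)

```text
clock: 30.05
tool_pos: [0.5542, -0.0582, 0.0198]
orientation: [1.0, 0.031, 0.001, 0.0]
ft_force: [-0.8, 0.9, 6.3]
width: 0.714
```

Run:
```python
from h import *
show()
c=imaging.camera("side"); save(c,"s6.png",(280,190,420,290),5)
```

```text
t 30.05 p [ 0.5542 -0.0582  0.0198] yawx 0.0621 z [ 2.5e-03 -7.0e-04 -1.0e+00] w 0.714 F [-0.85  0.87  6.26] q [-0.25  0.33  1.86 -0.    0.95 -0.31]
```

View pics/s6.png

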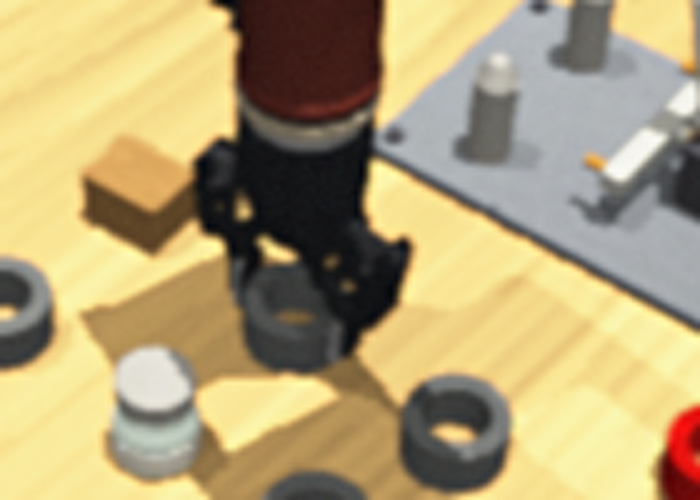

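Call:
send_rows(
  deltas=[
    [[0,0,-1,0,0,0,50],[0,0,-2,0,0,0,50],[0,0,-3,0,0,0,50],[0,0,-3.5,0,0,0,50],[0,0,-3.5,0,0,0,50],[0,0,0,0,0,0,50],[0,0,0,0,0,0,50],[0,0,0,0,0,0,50],[0,0,0,0,0,0,50],[0,0,0,0,0,0,50]],
  ],
)

```text
clock: 31.35
tool_pos: [0.5526, -0.0578, 0.1475]
orientation: [1.0, 0.031, -0.001, -0.0]
ft_force: [0.4, -0.9, -0.8]
width: 0.715
```

Run:
```python
from h import *
show(); to((.5675,-.359,.15),.06)
```

```text
t 31.35 p [ 0.5526 -0.0578  0.1475] yawx 0.062 z [-1.3e-03  3.0e-04 -1.0e+00] w 0.715 F [ 0.38 -0.87 -0.76] q [-0.25  0.15  1.8  -0.    1.19 -0.31]
tool cm [-0.38 30.15 -0.26] wz 0.002
```

Call:
send_rows(
  deltas=[
    [[0,3.5,0,0,0,0,50],[0,4,0,0,0,0,50],[0,4,0,0,0,0,50],[0,4,0,0,0,0,50],[0,4,0,0,0,0,50],[0,4,0,0,0,0,50],[-0.2,4,0,0,0,0,50],[-0.2,2.6,0,0,0,0,50],[0,0,0,0,0,0,50],[0,0,0,0,0,0,50]],
  ],
)

```text
clock: 32.6
tool_pos: [0.5674, -0.3579, 0.1477]
orientation: [1.0, 0.031, -0.0, -0.001]
ft_force: [-0.7, 0.8, -0.6]
width: 0.713
```

Run:
```python
from h import *
show(); to((.5675,-.359,.11),.06)
c=imaging.camera("side"); save(c,"s7.png",(340,110,480,220),5)
c=imaging.camera("top"); save(c,"t7.png",(370,190,470,310),5)
```

```text
t 32.6 p [ 0.5674 -0.3579  0.1477] yawx 0.0619 z [-8.0e-04  1.2e-03 -1.0e+00] w 0.713 F [-0.7   0.8  -0.61] q [-0.68  0.41  1.48  0.    1.25 -0.74]
tool cm [0.   0.12 3.77] wz 0.0019
```

View pics/s7.png

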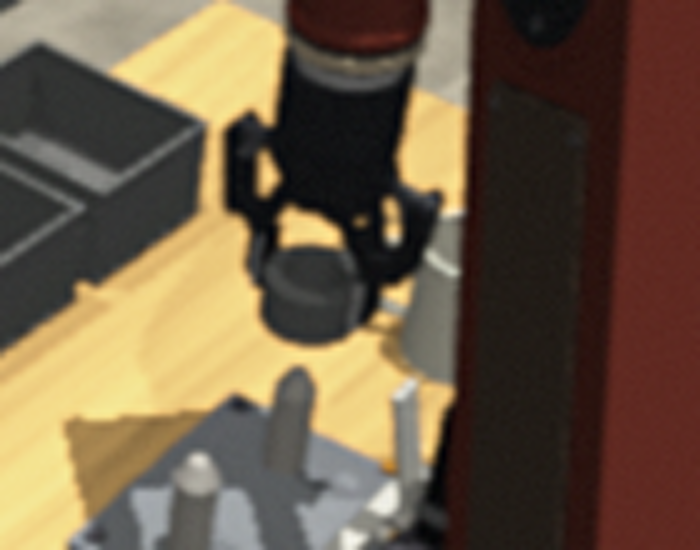

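View pics/t7.png

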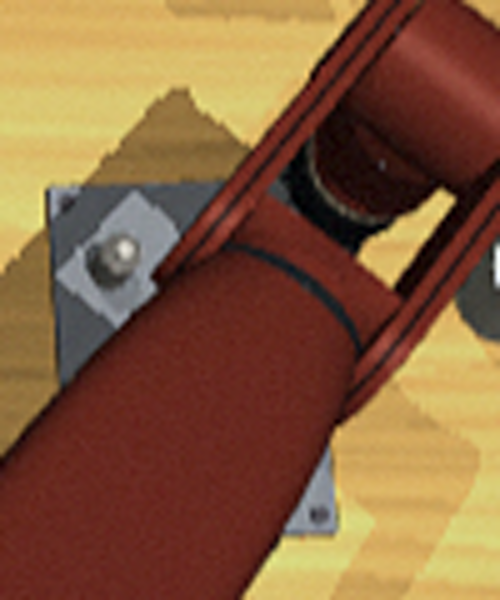

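```bash
cat > ov.py <<'E'
from h import *
cs={n:imaging.camera(n) for n in ("side","top")}
off={"side":np.array([-.0033,.001,0]),"top":np.array([.0027,0,0])}
posts={"p1":(.562,-.251),"p0":(.5675,-.359)}
th=np.linspace(0,2*np.pi,60)
for n,box,s in (("side",(355,170,425,240),10),("top",(375,215,445,265),10)):
    im=cv2.imread(f"pics/{n}0.png")[box[1]:box[3],box[0]:box[2]]; im=cv2.resize(im,None,fx=s,fy=s,interpolation=cv2.INTER_CUBIC)
    for p in posts.values():
        for z,r,col in ((.012,.014,(0,0,255)),(.072,.014,(0,255,0)),(.086,.006,(255,0,0))):
            pts=np.array([px(cs[n],np.array([p[0]+r*np.cos(t),p[1]+r*np.sin(t),z])+off[n]) for t in th])
            q=((pts-[box[0],box[1]]+.5)*s-.5).round().astype(np.int32); cv2.polylines(im,[q],True,col,1)
    cv2.imwrite(f"pics/ov_{n}.png",im)
E
python3 ov.py
```

```text
(no output)
```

View pics/ov_side.png

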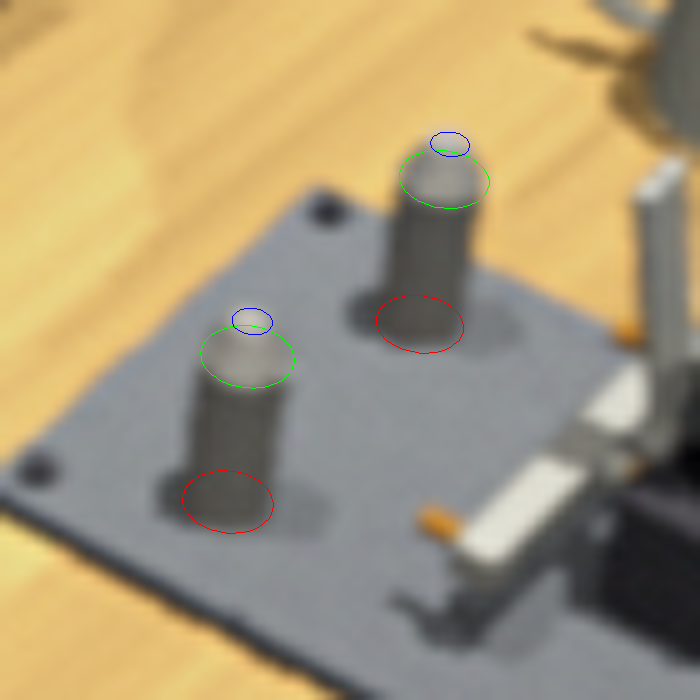

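View pics/ov_top.png

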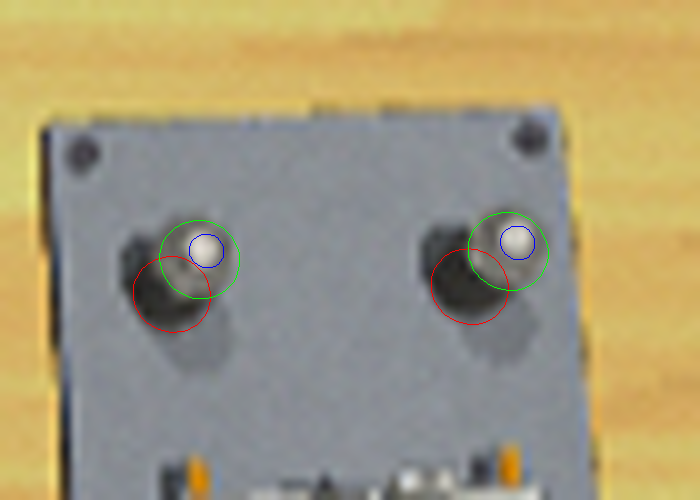

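Call:
send_rows(
  deltas=[
    [[0,0.1,2,0,0,0,50],[0,0,2,0,0,0,50],[0,0,1.5,0,0,0,50],[0,0,1.5,0,0,0,50],[0,0,1,0,0,0,50],[0,0,1,0,0,0,50],[0,0,1,0,0,0,50],[0,0,1,0,0,0,50],[0,0,0,0,0,0,50],[0,0,0,0,0,0,50]],
  ],
)

```text
clock: 34.05
tool_pos: [0.5679, -0.3597, 0.0386]
orientation: [1.0, 0.031, 0.0, 0.0]
ft_force: [-0.3, 0.7, -0.8]
width: 0.715
```

Run:
```python
from h import *
show()
c=imaging.camera("side"); save(c,"s8.png",(340,130,480,230),5)
```

```text
t 34.05 p [ 0.5679 -0.3597  0.0386] yawx 0.062 z [ 4.e-04 -3.e-04 -1.e+00] w 0.715 F [-0.29  0.67 -0.77] q [-0.68  0.54  1.53  0.    1.08 -0.74]
```

View pics/s8.png

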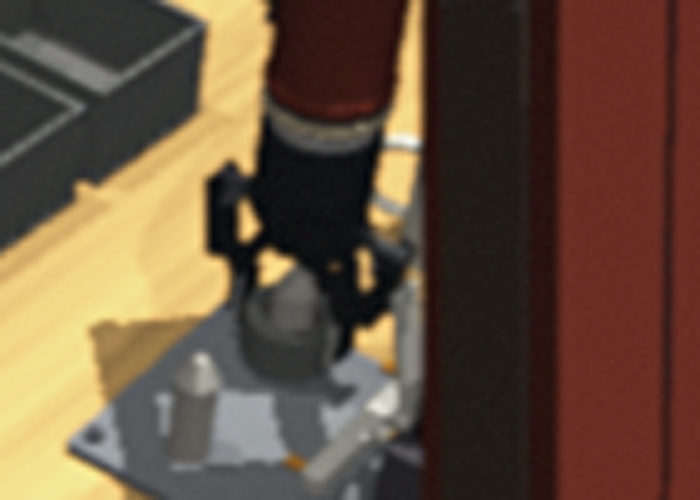

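Call:
send_rows(
  deltas=[
    [[0,0,0.4,0,0,0,50],[0,0,0.3,0,0,0,50],[0,0,0,0,0,0,50],[0,0,0,0,0,0,50],[0,0,0,0,0,0,90],[0,0,0,0,0,0,90],[0,0,0,0,0,0,90],[0,0,-2,0,0,0,90],[0,0,-3,0,0,0,90],[0,0,-4,0,0,0,90]],
  ],
)

```text
clock: 35.35
tool_pos: [0.5674, -0.3593, 0.1227]
orientation: [1.0, 0.031, -0.0, -0.0]
ft_force: [1.4, -0.2, 0.2]
width: 0.901
```

Run:
```python
from h import *
show()
c=imaging.camera("side"); save(c,"s9.png",(340,130,480,230),5)
to((.6802,.0535,.15),.06)
```

```text
t 35.35 p [ 0.5674 -0.3593  0.1227] yawx 0.062 z [-7.e-04  6.e-04 -1.e+00] w 0.901 F [ 1.43 -0.2   0.23] q [-0.68  0.43  1.5  -0.    1.21 -0.74]
tool cm [ 13.53 -40.75  -2.12] wz 0.0022
```

View pics/s9.png

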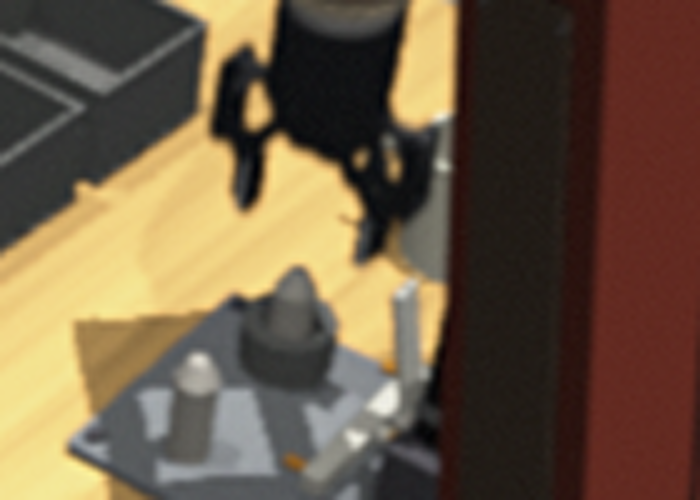

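Call:
send_rows(
  deltas=[
    [[1.35,-4.07,-0.5,0,0,0,100],[1.35,-4.07,-0.5,0,0,0,100],[1.35,-4.07,0,0,0,0,100],[1.35,-4.07,0,0,0,0,100],[1.35,-4.07,0,0,0,0,100],[1.35,-4.07,0,0,0,0,100],[1.35,-4.07,0,0,0,0,100],[1.35,-4.07,0,0,0,0,100],[1.35,-4.07,0,0,0,0,100],[1.35,-4.07,0,0,0,0,100]],
  ],
)

```text
clock: 36.65
tool_pos: [0.6781, 0.0564, 0.1331]
orientation: [1.0, 0.031, 0.001, 0.0]
ft_force: [1.1, 0.0, -1.4]
width: 1.004
```

Run:
```python
from h import *
show()
o=loc((.6802,.0535)); 
show()
to((.6802,.0536,.0185),.06)
```

```text
t 36.65 p [0.6781 0.0564 0.1331] yawx 0.062 z [ 2.1e-03 -1.0e-04 -1.0e+00] w 1.004 F [ 1.05  0.03 -1.35] q [-0.03  0.44  1.47 -0.    1.23 -0.09]
top few 5
side [0.6795 0.0538] 117
t 36.75 p [0.6783 0.0595 0.133 ] yawx 0.0662 z [ 0.0026  0.0015 -1.    ] w 1.001 F [-0.85 -0.29 -0.26] q [-0.03  0.44  1.47  0.    1.23 -0.1 ]
tool cm [ 0.12  0.61 11.45] wz 0.0062
```

Run:
```python
from h import *
for _ in range(4): imaging.camera("side")
show()
to((.6800,.0537,.0185),.06)
```

```text
t 36.95 p [0.6773 0.0541 0.132 ] yawx 0.0615 z [ 7.e-04 -5.e-04 -1.e+00] w 0.998 F [-0.41  0.04  0.09] q [-0.04  0.44  1.47 -0.    1.23 -0.1 ]
tool cm [ 0.26  0.05 11.35] wz 0.0015
```

Call:
send_rows(
  deltas=[
    [[0.2,0,2,0,0,0,100],[0,0,2.4,0,0,0,100],[0,0,2.4,0,0,0,100],[0,0,2.3,0,0,0,100],[0,0,1.2,0,0,0,100],[0,0,1,0,0,0,100],[0,0,0,0,0,0,50],[0,0,0,0,0,0,50],[0,0,0,0,0,0,50],[0,0,0,0,0,0,50]],
  ],
)

```text
clock: 38.2
tool_pos: [0.68, 0.0552, 0.0193]
orientation: [1.0, 0.031, 0.001, 0.0]
ft_force: [0.5, 0.2, 2.5]
width: 0.703
```

Run:
```python
from h import *
show()
```

```text
t 38.2 p [0.68   0.0552 0.0193] yawx 0.0621 z [ 0.0017  0.     -1.    ] w 0.703 F [0.45 0.22 2.5 ] q [-0.03  0.58  1.5   0.    1.05 -0.1 ]
```

Call:
send_rows(
  deltas=[
    [[0,0,-1,0,0,0,50],[0,0,-2,0,0,0,50],[0,0,-3,0,0,0,50],[0,0,-3.5,0,0,0,50],[0,0,-3.5,0,0,0,50],[0,0,-1,0,0,0,50],[0,0,0,0,0,0,50],[0,0,0,0,0,0,50],[0,0,0,0,0,0,50],[0,0,0,0,0,0,50]],
  ],
)

```text
clock: 39.45
tool_pos: [0.6787, 0.0551, 0.157]
orientation: [1.0, 0.031, -0.001, -0.0]
ft_force: [0.7, 0.1, -1.7]
width: 0.701
```

Run:
```python
from h import *
show(); to((.5675,-.359,.155),.06)
```

```text
t 39.45 p [0.6787 0.0551 0.157 ] yawx 0.062 z [-2.e-03  1.e-04 -1.e+00] w 0.701 F [ 0.73  0.1  -1.67] q [-0.03  0.42  1.45  0.    1.28 -0.1 ]
tool cm [-13.66  40.65   0.22] wz 0.002
```

Call:
send_rows(
  deltas=[
    [[-1.3,3.5,0,0,0,0,50],[-1.4,4.1,0,0,0,0,50],[-1.4,4.2,0,0,0,0,50],[-1.4,4.2,0,0,0,0,50],[-1.4,4.2,0,0,0,0,50],[-1.4,4.2,0,0,0,0,50],[-1.4,4.2,0,0,0,0,50],[-1.4,4.2,0,0,0,0,50],[-1.4,4.2,0,0,0,0,50],[-1.2,3.6,0,0,0,0,50]],
  ],
)

```text
clock: 40.7
tool_pos: [0.5669, -0.3602, 0.1579]
orientation: [1.0, 0.031, -0.0, -0.0]
ft_force: [0.2, -0.4, -1.1]
width: 0.703
```

Run:
```python
from h import *
for _ in range(5): imaging.camera("side")
show(); to((.5675,-.3575,.155),.06)
c=imaging.camera("side"); save(c,"s10.png",(340,110,480,220),5)
```

```text
t 40.95 p [ 0.5675 -0.3581  0.1578] yawx 0.0616 z [-5.0e-04  1.1e-03 -1.0e+00] w 0.701 F [ 0.32  0.62 -2.08] q [-0.68  0.4   1.48  0.    1.27 -0.74]
tool cm [ 0.   -0.06  0.28] wz 0.0016
```

View pics/s10.png

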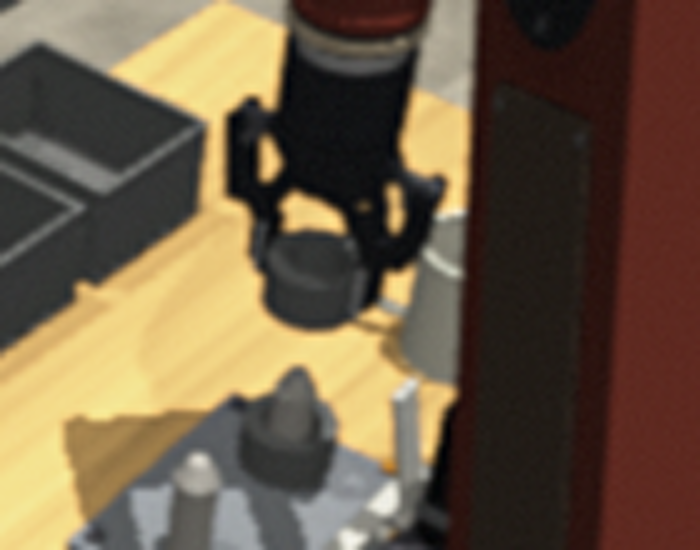

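Call:
send_rows(
  deltas=[
    [[0,0,2,0,0,0,50],[0,0,1.5,0,0,0,50],[0,0,1.5,0,0,0,50],[0,0,1,0,0,0,50],[0,0,1,0,0,0,50],[0,0,1,0,0,0,50],[0,0,0.5,0,0,0,50],[0,0,0.3,0,0,0,50],[0,0,0,0,0,0,50],[0,0,0,0,0,0,50]],
  ],
)

```text
clock: 42.25
tool_pos: [0.5679, -0.3588, 0.0708]
orientation: [1.0, 0.031, 0.0, 0.0]
ft_force: [-0.3, 0.2, -1.5]
width: 0.7
```

Run:
```python
from h import *
show()
c=imaging.camera("side"); save(c,"s11.png",(340,130,480,230),5)
```

```text
t 42.25 p [ 0.5679 -0.3588  0.0708] yawx 0.062 z [ 6.e-04 -5.e-04 -1.e+00] w 0.7 F [-0.28  0.25 -1.51] q [-0.68  0.49  1.52  0.    1.13 -0.74]
```

View pics/s11.png

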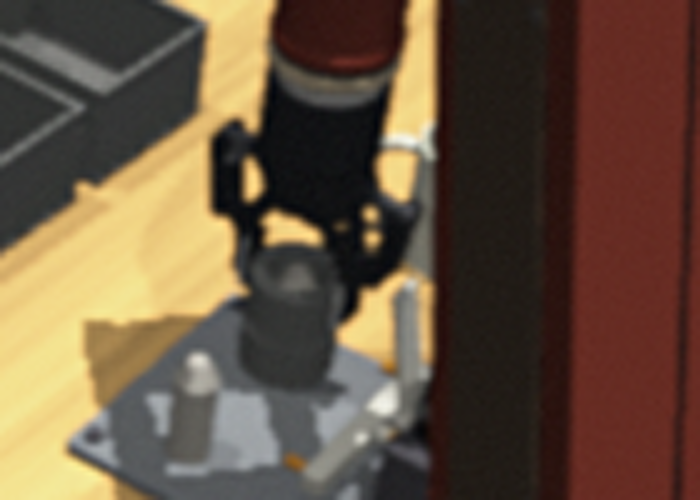

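Second sleeve is on post0, almost seated; lower the last 5 mm and release.

Call:
send_rows(
  deltas=[
    [[0,0,0.3,0,0,0,50],[0,0,0.2,0,0,0,50],[0,0,0,0,0,0,50],[0,0,0,0,0,0,50],[0,0,0,0,0,0,90],[0,0,0,0,0,0,90],[0,0,0,0,0,0,90],[0,0,-2,0,0,0,90],[0,0,-3,0,0,0,90],[0,0,-3,0,0,0,90]],
  ],
)

```text
clock: 43.55
tool_pos: [0.5679, -0.3588, 0.1478]
orientation: [1.0, 0.031, 0.0, 0.0]
ft_force: [0.3, -0.5, 0.1]
width: 0.9
```

Run:
```python
from h import *
show()
c=imaging.camera("side"); save(c,"s12.png",(340,130,480,230),5)
loc((.5675,-.359),.080)
to((.4323,-.0528,.15),.06)
```

```text
t 43.55 p [ 0.5679 -0.3588  0.1478] yawx 0.0619 z [ 1.e-03 -8.e-04 -1.e+00] w 0.9 F [ 0.31 -0.55  0.15] q [-0.68  0.41  1.48 -0.    1.25 -0.74]
top few 0
side [ 0.5664 -0.3601] 109
tool cm [-11.77 -31.5   -0.25] wz 0.0021
```

View pics/s12.png

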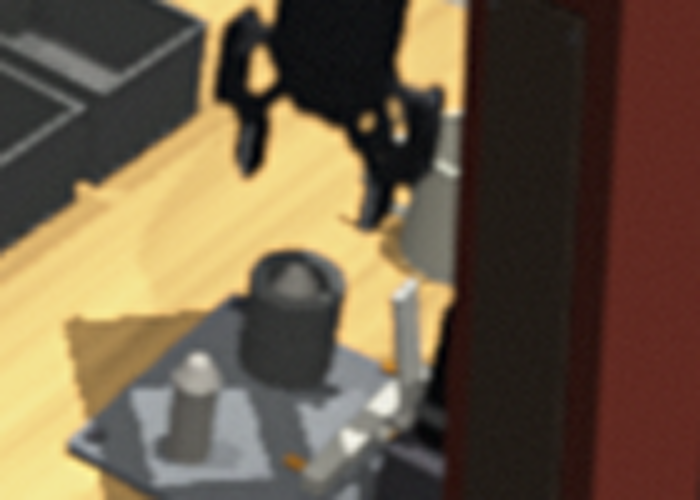

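Call:
send_rows(
  deltas=[
    [[0,-3.5,-0.5,0,0,0,100],[0,-4,-0.5,0,0,0,100],[-1,-4,0,0,0,0,100],[-2,-4,0,0,0,0,100],[-2.2,-4,0,0,0,0,100],[-2.2,-4,0,0,0,0,100],[-2.2,-4,0,0,0,0,100],[-2.2,-4,2,0,0,0,100],[0,0,2,0,0,0,100],[0,0,0,0,0,0,100]],
  ],
)

```text
clock: 44.95
tool_pos: [0.4285, -0.0506, 0.1136]
orientation: [1.0, 0.031, -0.002, -0.001]
ft_force: [-0.6, -0.3, 0.4]
width: 1.001
```

Run:
```python
from h import *
for _ in range(3): imaging.camera("side")
show()
loc((.432,-.053)); loc((.444,.053))
to((.4323,-.0528,.0185),.06)
```

```text
t 45.1 p [ 0.431  -0.0519  0.116 ] yawx 0.0615 z [ 7.e-04 -3.e-04 -1.e+00] w 1.004 F [-0.09  0.19 -0.19] q [-0.3  -0.11  2.13 -0.    1.12 -0.36]
top few 22
side [ 0.4322 -0.0522] 137
top [0.4586 0.0808] 76
side [0.4595 0.0797] 175
tool cm [0.12 0.08 9.74] wz 0.0013
```

Call:
send_rows(
  deltas=[
    [[0.1,0.05,2,0,0,0,100],[0,0,2,0,0,0,100],[0,0,2,0,0,0,100],[0,0,2,0,0,0,100],[0,0,1.2,0,0,0,100],[0,0,0.5,0,0,0,100],[0,0,0,0,0,0,50],[0,0,0,0,0,0,50],[0,0,0,0,0,0,50],[0,0,0,0,0,0,50]],
  ],
)

```text
clock: 46.55
tool_pos: [0.4324, -0.0522, 0.0194]
orientation: [1.0, 0.031, 0.001, 0.0]
ft_force: [-0.8, -0.1, 7.0]
width: 0.694
```

Run:
```python
from h import *
show()
```

```text
t 46.55 p [ 0.4324 -0.0522  0.0194] yawx 0.0621 z [ 1.9e-03 -6.0e-04 -1.0e+00] w 0.694 F [-0.83 -0.14  6.98] q [-0.3   0.08  2.17 -0.    0.9  -0.36]
```

Call:
send_rows(
  deltas=[
    [[0,0,-1,0,0,0,50],[0,0,-2,0,0,0,50],[0,0,-3,0,0,0,50],[0,0,-3.5,0,0,0,50],[0,0,-3.5,0,0,0,50],[0,0,-1,0,0,0,50],[0,0,0,0,0,0,50],[0,0,0,0,0,0,50],[0,0,0,0,0,0,50],[0,0,0,0,0,0,50]],
  ],
)

```text
clock: 47.8
tool_pos: [0.4309, -0.0518, 0.1574]
orientation: [1.0, 0.031, -0.001, -0.0]
ft_force: [0.4, -0.7, -2.2]
width: 0.699
```

Run:
```python
from h import *
show(); to((.562,-.251,.155),.06)
```

```text
t 47.8 p [ 0.4309 -0.0518  0.1574] yawx 0.062 z [-1.7e-03  6.0e-04 -1.0e+00] w 0.699 F [ 0.4  -0.7  -2.24] q [-0.3  -0.17  2.09  0.    1.22 -0.36]
tool cm [11.85 20.7   0.21] wz 0.002
```

Call:
send_rows(
  deltas=[
    [[1.7,2.7,0,0,0,0,50],[1.7,3,0,0,0,0,50],[1.7,3,0,0,0,0,50],[1.7,3,0,0,0,0,50],[1.7,3,0,0,0,0,50],[1.7,3,0,0,0,0,50],[1.6,2.9,0,0,0,0,50],[0,0,0,0,0,0,50],[0,0,0,0,0,0,50],[0,0,0,0,0,0,50]],
  ],
)

```text
clock: 49.05
tool_pos: [0.5614, -0.2493, 0.158]
orientation: [1.0, 0.031, -0.0, -0.0]
ft_force: [-0.3, -1.1, -1.5]
width: 0.695
```

Run:
```python
from h import *
show(); to((.562,-.251,.0315),.06)
c=imaging.camera("side"); save(c,"s13.png",(340,110,480,220),5)
```

```text
t 49.05 p [ 0.5614 -0.2493  0.158 ] yawx 0.0627 z [-8.e-04  6.e-04 -1.e+00] w 0.695 F [-0.28 -1.13 -1.53] q [-0.55  0.27  1.64  0.    1.24 -0.61]
tool cm [ 0.05  0.19 12.65] wz 0.0027
```

View pics/s13.png

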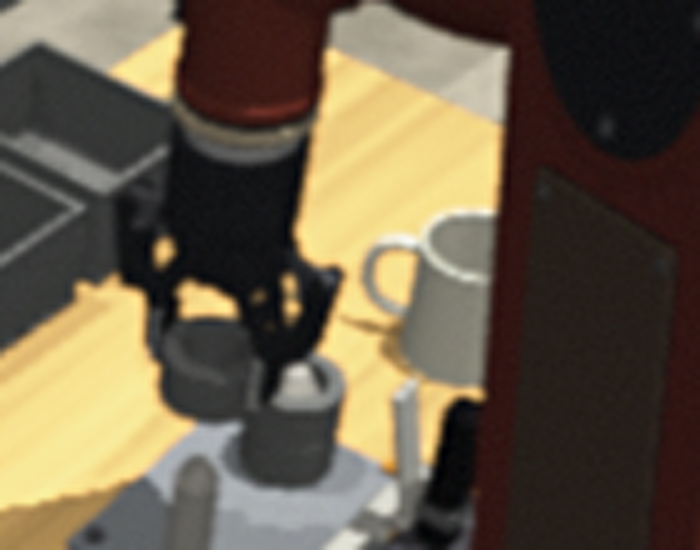

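Call:
send_rows(
  deltas=[
    [[0,0.15,2,0,0,0,50],[0,0,2,0,0,0,50],[0,0,1.5,0,0,0,50],[0,0,1.5,0,0,0,50],[0,0,1,0,0,0,50],[0,0,1,0,0,0,50],[0,0,1,0,0,0,50],[0,0,1,0,0,0,50],[0,0,1,0,0,0,50],[0,0,0,0,0,0,50]],
  ],
)

```text
clock: 50.35
tool_pos: [0.5612, -0.2513, 0.0371]
orientation: [1.0, 0.031, -0.001, -0.001]
ft_force: [0.4, -0.0, -1.9]
width: 0.693
```

Run:
```python
from h import *
imaging.camera("top");show()
c=imaging.camera("side"); save(c,"s14.png",(340,130,480,230),5)
```

```text
t 50.4 p [ 0.5617 -0.2515  0.0377] yawx 0.062 z [-9.e-04  5.e-04 -1.e+00] w 0.695 F [ 0.64  0.15 -1.06] q [-0.55  0.42  1.69 -0.    1.03 -0.61]
```

View pics/s14.png

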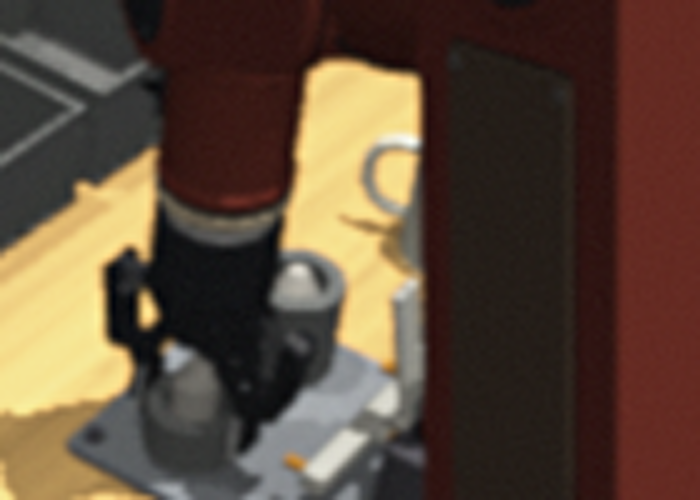

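Call:
send_rows(
  deltas=[
    [[0,0,0.4,0,0,0,50],[0,0,0.2,0,0,0,50],[0,0,0,0,0,0,50],[0,0,0,0,0,0,50],[0,0,0,0,0,0,90],[0,0,0,0,0,0,90],[0,0,0,0,0,0,90],[0,0,-2,0,0,0,90],[0,0,-4,0,0,0,90],[0,0,-4,0,0,0,90]],
  ],
)

```text
clock: 51.7
tool_pos: [0.5622, -0.2518, 0.1348]
orientation: [1.0, 0.031, 0.0, 0.0]
ft_force: [1.0, -0.8, 0.3]
width: 0.902
```

Run:
```python
from h import *
imaging.camera("top");show()
to((.459,.0802,.15),.06)
c=imaging.camera("side"); save(c,"s15.png",(240,130,480,330),3.3)
loc((.459,.0802))
```

```text
t 51.75 p [ 0.5654 -0.2537  0.1417] yawx 0.0622 z [ 0.0089 -0.0054 -0.9999] w 0.901 F [ 3.1  -1.26  3.83] q [-0.55  0.29  1.64  0.    1.2  -0.61]
tool cm [ -8.54 -33.98  -1.11] wz 0.0022
top [0.4582 0.0804] 77
side [0.4594 0.0798] 156
```

View pics/s15.png

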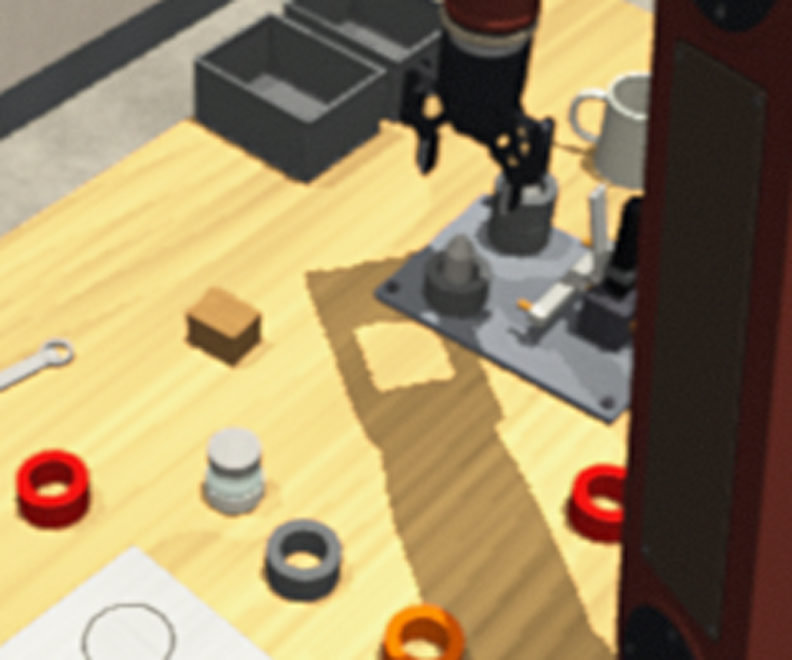

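Run:
```python
from h import *
c,W=cloud("side"); m=(np.hypot(W[...,0]-.55,W[...,1]-.05)<.06)&(W[...,2]>.053)&(W[...,2]<.065)
q=W[m]; print(m.sum(),q.mean(0).round(4),q.min(0).round(3),q.max(0).round(3))
show()
to((.459,.0801,.15),.06)
```

```text
174 [0.5523 0.0574 0.0586] [0.531 0.034 0.053] [0.575 0.078 0.064]
t 51.95 p [ 0.5621 -0.2518  0.1331] yawx 0.062 z [ 9.e-04 -6.e-04 -1.e+00] w 0.901 F [-0.4   0.19 -0.14] q [-0.55  0.3   1.65 -0.    1.19 -0.61]
tool cm [ -8.23 -33.76  -1.71] wz 0.002
```

Call:
send_rows(
  deltas=[
    [[-1.03,-4,-0.5,0,0,0,95],[-1.03,-4.25,-0.5,0,0,0,95],[-1.03,-4.25,0,0,0,0,95],[-1.03,-4.25,0,0,0,0,95],[-1.03,-4.25,0,0,0,0,95],[-1.03,-4.25,0,0,0,0,95],[-1.03,-4.25,0,0,0,0,95],[-1.03,-4.25,0,0,0,0,95],[0,0,1,0,0,0,95],[0,0,1,0,0,0,95]],
  ],
)

```text
clock: 53.2
tool_pos: [0.4583, 0.0798, 0.121]
orientation: [1.0, 0.031, -0.001, 0.0]
ft_force: [-0.2, -0.4, -0.6]
width: 0.95
```

Run:
```python
from h import *
for _ in range(3): imaging.camera("side")
show()
loc((.459,.0801))
to((.459,.0801,.0185),.06)
```

```text
t 53.35 p [0.4582 0.0791 0.121 ] yawx 0.0606 z [-2.7e-03 -2.0e-04 -1.0e+00] w 0.952 F [ 0.24 -0.07 -0.19] q [ 0.   -0.03  2.05 -0.    1.13 -0.06]
top few 18
side [0.459  0.0807] 160
tool cm [ 1.000e-02 -1.000e-01  1.036e+01] wz 0.0005
```

Call:
send_rows(
  deltas=[
    [[0.05,-0.05,2,0,0,0,95],[0,0,2.2,0,0,0,95],[0,0,2.2,0,0,0,95],[0,0,2,0,0,0,95],[0,0,1.2,0,0,0,95],[0,0,0.6,0,0,0,95],[0,0,0,0,0,0,50],[0,0,0,0,0,0,50],[0,0,0,0,0,0,50],[0,0,0,0,0,0,50]],
  ],
)

```text
clock: 54.7
tool_pos: [0.4602, 0.0805, 0.0213]
orientation: [1.0, 0.031, 0.001, 0.0]
ft_force: [-0.7, -0.9, 7.0]
width: 0.712
```

Run:
```python
from h import *
show()
```

```text
t 54.7 p [0.4602 0.0805 0.0213] yawx 0.0621 z [ 1.7e-03 -1.0e-04 -1.0e+00] w 0.712 F [-0.66 -0.9   7.  ] q [ 0.    0.15  2.09 -0.    0.91 -0.06]
```

Call:
send_rows(
  deltas=[
    [[0,0,-1,0,0,0,50],[0,0,-2,0,0,0,50],[0,0,-3,0,0,0,50],[0,0,-3.5,0,0,0,50],[0,0,-3.5,0,0,0,50],[0,0,-1,0,0,0,50],[0,0,0,0,0,0,50],[0,0,0,0,0,0,50],[0,0,0,0,0,0,50],[0,0,0,0,0,0,50]],
  ],
)

```text
clock: 55.95
tool_pos: [0.4588, 0.0805, 0.1594]
orientation: [1.0, 0.031, -0.001, -0.0]
ft_force: [-0.2, -0.0, -1.4]
width: 0.71
```

Run:
```python
from h import *
show(); to((.562,-.251,.155),.06)
```

```text
t 55.95 p [0.4588 0.0805 0.1594] yawx 0.0619 z [-0.0017  0.     -1.    ] w 0.71 F [-0.16 -0.04 -1.38] q [ 0.   -0.08  2.01  0.    1.21 -0.06]
tool cm [ 8.25 33.73  0.42] wz 0.0019
```

Call:
send_rows(
  deltas=[
    [[1,3.5,0,0,0,0,50],[1,4.1,0,0,0,0,50],[1,4.1,0,0,0,0,50],[1,4.1,0,0,0,0,50],[1,4.1,0,0,0,0,50],[1,4.1,0,0,0,0,50],[1,4.1,0,0,0,0,50],[1,4.1,0,0,0,0,50],[0.25,1.5,0,0,0,0,50],[0,0,0,0,0,0,50]],
  ],
)

```text
clock: 57.2
tool_pos: [0.5622, -0.2511, 0.1596]
orientation: [1.0, 0.03, -0.0, -0.0]
ft_force: [0.0, 0.6, -2.2]
width: 0.709
```

Run:
```python
from h import *
for _ in range(3): imaging.camera("side")
show(); to((.562,-.251,.0673),.06)
c=imaging.camera("side"); save(c,"s16.png",(340,110,480,220),5)
```

```text
t 57.35 p [ 0.5622 -0.2493  0.1599] yawx 0.0629 z [-8.e-04  1.e-03 -1.e+00] w 0.719 F [ 0.53  0.57 -1.93] q [-0.55  0.27  1.63  0.    1.24 -0.61]
tool cm [-0.02  0.18  9.26] wz 0.0029
```

View pics/s16.png

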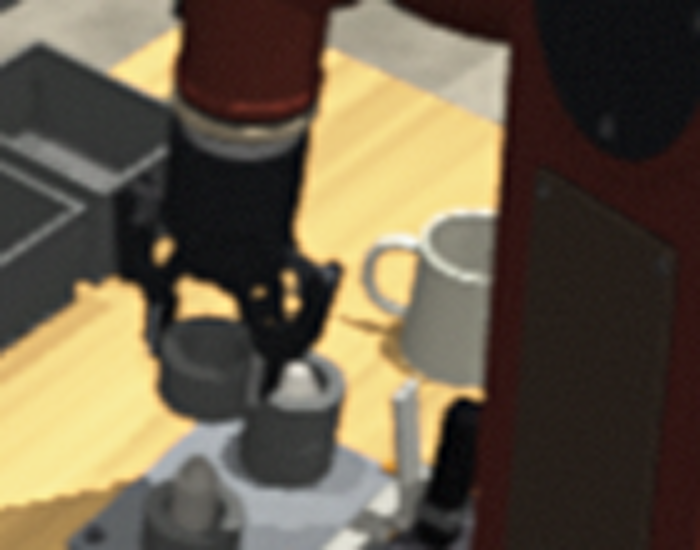

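Call:
send_rows(
  deltas=[
    [[0,0.15,2,0,0,0,50],[0,0,1.5,0,0,0,50],[0,0,1.5,0,0,0,50],[0,0,1,0,0,0,50],[0,0,1,0,0,0,50],[0,0,1,0,0,0,50],[0,0,0.7,0,0,0,50],[0,0,0,0,0,0,50],[0,0,0,0,0,0,50],[0,0,0,0,0,0,50]],
  ],
)

```text
clock: 58.65
tool_pos: [0.563, -0.2524, 0.0739]
orientation: [1.0, 0.031, 0.0, 0.0]
ft_force: [-0.2, -0.1, -1.5]
width: 0.709
```

Run:
```python
from h import *
show()
c=imaging.camera("side"); save(c,"s17.png",(340,130,480,230),5)
```

```text
t 58.65 p [ 0.563  -0.2524  0.0739] yawx 0.0621 z [ 8.e-04 -5.e-04 -1.e+00] w 0.709 F [-0.2  -0.1  -1.51] q [-0.55  0.37  1.68 -0.    1.09 -0.61]
```

View pics/s17.png

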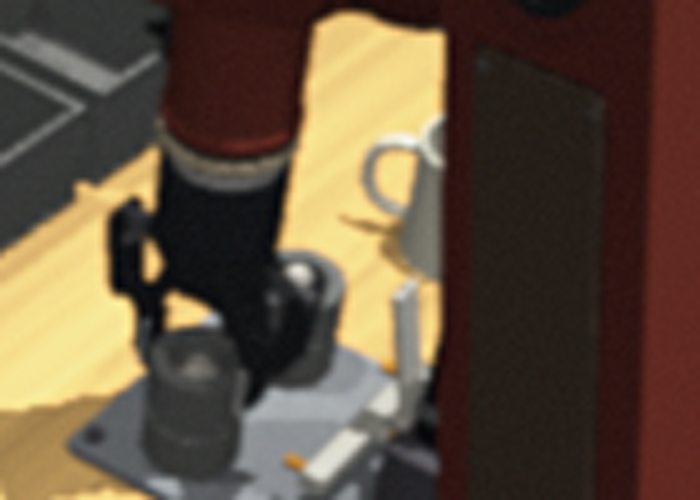

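Call:
send_rows(
  deltas=[
    [[0,0,0.4,0,0,0,50],[0,0,0.2,0,0,0,50],[0,0,0,0,0,0,50],[0,0,0,0,0,0,50],[0,0,0,0,0,0,90],[0,0,0,0,0,0,90],[0,0,0,0,0,0,90],[0,0,-3,0,0,0,90],[0,0,-5,0,0,0,90],[0,0,-5,0,0,0,90]],
  ],
)

```text
clock: 59.95
tool_pos: [0.5623, -0.252, 0.1983]
orientation: [1.0, 0.031, -0.0, -0.0]
ft_force: [0.1, -1.6, -0.7]
width: 0.901
```

Run:
```python
from h import *
for _ in range(3): imaging.camera("side")
show()
c=imaging.camera("side"); save(c,"s18.png",(340,130,480,230),5)
loc((.562,-.251),.080);loc((.5675,-.359),.080)
to((.4442,-.3137,.205),.06)
```

```text
t 60.1 p [ 0.5648 -0.2535  0.2018] yawx 0.062 z [ 0.0069 -0.0042 -1.    ] w 0.902 F [ 0.23  0.22 -0.9 ] q [-0.55  0.23  1.59  0.    1.31 -0.61]
top few 18
side [ 0.5623 -0.2541] 119
top [ 0.5657 -0.3589] 37
side [ 0.5669 -0.3596] 109
tool cm [-12.11   5.47  -0.96] wz 0.002
```

View pics/s18.png

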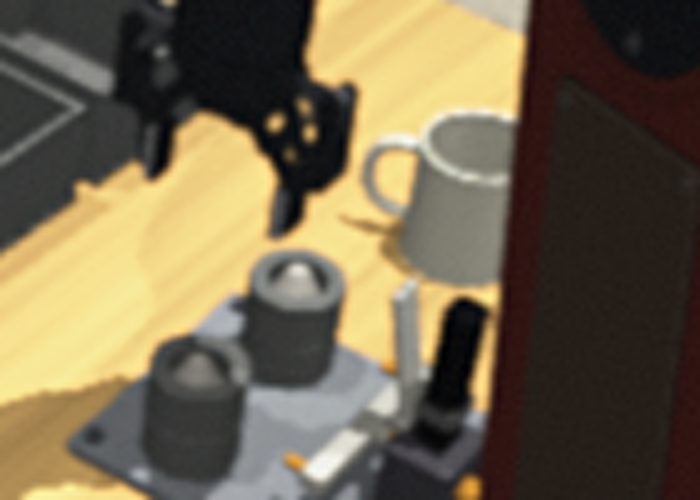

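Call:
send_rows(
  deltas=[
    [[0,0,-1.5,0,0,0,100],[-2.4,1.1,0,0,0,0,100],[-2.4,1.1,0,0,0,0,100],[-2.4,1.1,0,0,0,0,100],[-2.4,1.1,0,0,0,0,100],[-2.3,1.1,0,0,0,0,100],[0,0,0,0,0,0,100],[0,0,0,0,0,0,100],[0,0,0,0,0,0,100],[0,0,0,0,0,0,100]],
  ],
)

```text
clock: 61.6
tool_pos: [0.4478, -0.314, 0.2122]
orientation: [1.0, 0.031, -0.0, -0.0]
ft_force: [0.3, 0.7, 0.8]
width: 1.002
```

Run:
```python
from h import *
show()
to((.4442,-.3137,.1434),.06)
```

```text
t 61.6 p [ 0.4478 -0.314   0.2122] yawx 0.063 z [-0.e+00  2.e-04 -1.e+00] w 1.002 F [0.29 0.68 0.75] q [-0.76  0.06  1.77  0.    1.31 -0.82]
tool cm [-0.36 -0.05  6.88] wz 0.003
```

Call:
send_rows(
  deltas=[
    [[-0.2,0,2,0,0,0,100],[0,0,2,0,0,0,100],[0,0,2,0,0,0,100],[0,0,0.9,0,0,0,100],[0,0,0,0,0,0,100],[-0.5,0,0,0,0,0,100],[-0.5,0,0,0,0,0,100],[-0.5,0,0,0,0,0,100],[0,0,0,0,0,0,100],[0,0,0,0,0,0,100]],
  ],
)

```text
clock: 62.85
tool_pos: [0.4308, -0.3158, 0.1438]
orientation: [1.0, 0.031, 0.001, 0.0]
ft_force: [2.5, 0.0, 0.9]
width: 0.998
```

Run:
```python
from h import *
force(3)
```

```text
t 63.0 F mean [3.17 0.17 1.82] sd [0.27 0.41 0.07] p [ 0.43086 -0.31575  0.14377] w 0.996
```

Call:
send_rows(
  deltas=[
    [[-0.3,0,0,0,0,0,100],[-0.3,0,0,0,0,0,100],[-0.3,0,0,0,0,0,100],[-0.3,0,0,0,0,0,100],[-0.3,0,0,0,0,0,100],[-0.3,0,0,0,0,0,100],[-0.3,0,0,0,0,0,100],[0,0,0,0,0,0,100],[0,0,0,0,0,0,100],[0,0,0,0,0,0,100]],
  ],
)

```text
clock: 64.25
tool_pos: [0.412, -0.317, 0.1444]
orientation: [1.0, 0.031, 0.003, 0.001]
ft_force: [13.4, 1.8, 2.8]
width: 0.996
```

Run:
```python
from h import *
force(3)
```

```text
t 64.4 F mean [13.38  1.55  2.05] sd [0.25 0.13 0.37] p [ 0.41199 -0.31698  0.14443] w 0.999
```

Call:
send_rows(
  deltas=[
    [[-0.1,0,0,0,0,0,100],[-0.1,0,0,0,0,0,100],[-0.1,0,0,0,0,0,100],[0,0,0,0,0,0,100],[0,0,0,0,0,0,100],[0,0,0,0,0,0,100],[0,0,0,0,0,0,100],[0,0,0,0,0,0,100],[0,0,0,0,0,0,100],[0,0,0,0,0,0,100]],
  ],
)

```text
clock: 65.65
tool_pos: [0.4097, -0.3171, 0.1445]
orientation: [1.0, 0.031, 0.004, 0.001]
ft_force: [16.2, 2.6, 2.0]
width: 0.995
```

Run:
```python
from h import *
force(3)
```

```text
t 65.8 F mean [16.47  2.09  0.77] sd [0.54 0.08 0.67] p [ 0.40967 -0.31706  0.14453] w 0.998
```

Call:
send_rows(
  deltas=[
    [[-0.1,0,0,0,0,0,100],[-0.1,0,0,0,0,0,100],[0,0,0,0,0,0,100],[0,0,0,0,0,0,100],[0,0,0,0,0,0,100],[0,0,0,0,0,0,100],[0,0,0,0,0,0,100],[0,0,0,0,0,0,100],[0,0,0,0,0,0,100],[0,0,0,0,0,0,100]],
  ],
)

```text
clock: 67.05
tool_pos: [0.4092, -0.317, 0.1445]
orientation: [1.0, 0.031, 0.005, 0.001]
ft_force: [24.0, 1.6, -2.7]
width: 1.004
```

Run:
```python
from h import *
force(3)
c=imaging.camera("side"); save(c,"s19.png",(380,140,480,220),7)
```

```text
t 67.2 F mean [24.76  1.34 -3.41] sd [0.12 0.27 0.17] p [ 0.40919 -0.31703  0.14452] w 1.003
```

View pics/s19.png

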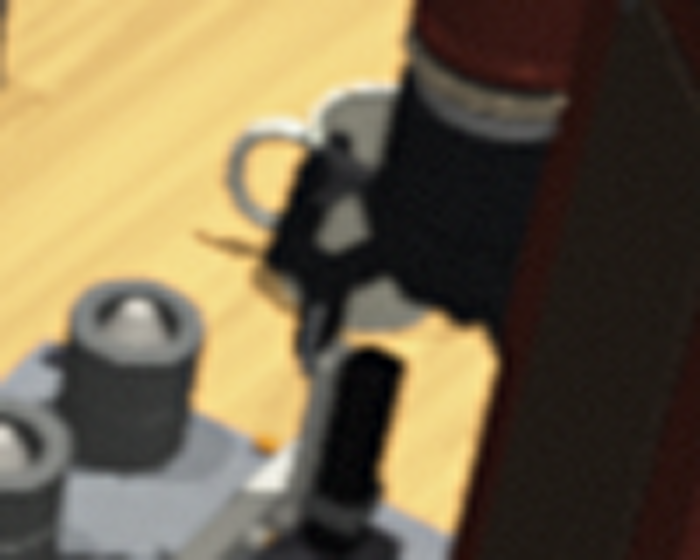

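Call:
send_rows(
  deltas=[
    [[0,0,0,0,0,0,100],[0,0,0,0,0,0,100],[0,0,0,0,0,0,100],[0,0,0,0,0,0,100],[0,0,0,0,0,0,100],[0,0,0,0,0,0,100],[0,0,0,0,0,0,100],[0,0,0,0,0,0,100],[0,0,0,0,0,0,100],[0,0,0,0,0,0,100]],
  ],
)

```text
clock: 68.5
tool_pos: [0.4092, -0.317, 0.1445]
orientation: [1.0, 0.031, 0.005, 0.001]
ft_force: [24.1, 1.4, -3.4]
width: 0.998
```

Call:
send_rows(
  deltas=[
    [[0,0,0,0,0,0,100],[0,0,0,0,0,0,100],[0,0,0,0,0,0,100],[0,0,0,0,0,0,100],[0,0,0,0,0,0,100],[0.6,0,0,0,0,0,100],[0.8,0,0,0,0,0,100],[0.8,0,0,0,0,0,100],[0.8,0,0,0,0,0,100],[0.6,0,0,0,0,0,100]],
  ],
)

```text
clock: 69.75
tool_pos: [0.4397, -0.3146, 0.1426]
orientation: [1.0, 0.031, -0.001, -0.001]
ft_force: [0.3, 0.3, -0.1]
width: 0.998
```

Run:
```python
from h import *
force(3)
c=imaging.camera("side"); save(c,"s20.png",(340,130,480,230),5)
```

```text
t 69.9 F mean [0.15 0.23 0.23] sd [0.15 0.27 0.54] p [ 0.44018 -0.3147   0.14291] w 1.003
```

View pics/s20.png

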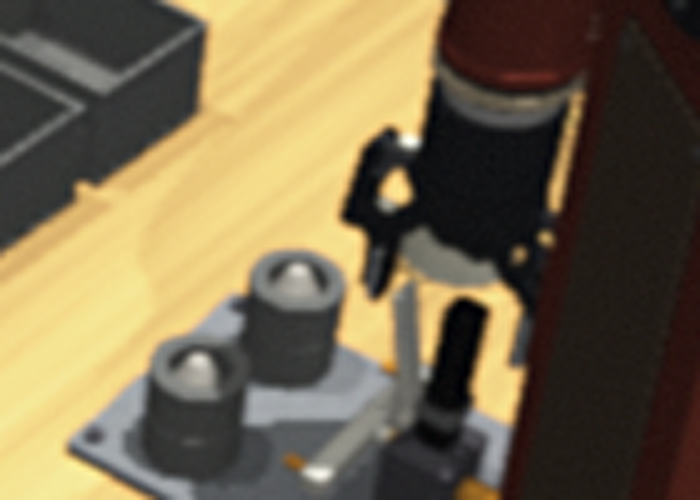

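Call:
send_rows(
  deltas=[
    [[0,0,-2,0,0,0,92],[0,0,-4,0,0,0,92],[2.4,-1,-1,0,0,0,92],[2.4,-1.4,0,0,0,0,92],[2.4,-1.4,0,0,0,0,92],[2.4,-1.4,0,0,0,0,92],[2.9,-1.6,0,0,0,0,92],[0,0,0,0,0,0,92],[0,0,0,0,0,0,92],[0,0,0,0,0,0,92]],
  ],
)

```text
clock: 71.2
tool_pos: [0.56, -0.2399, 0.2132]
orientation: [1.0, 0.03, -0.0, 0.0]
ft_force: [-0.4, -1.4, -0.1]
width: 0.917
```

```bash
cat > ov2.py <<'E'
from h import *
cs={n:imaging.camera(n) for n in ("side","top")}
off={"side":np.array([-.0033,.001,0]),"top":np.array([.0027,0,0])}
cells=[(.4093,.2268),(.4133,.3318),(.5143,.2228),(.5183,.3278)]
th=np.linspace(0,2*np.pi,60); ims=[]
for n,box,s in (("side",(205,290,350,415),5),("top",(205,230,285,305),5)):
    im=cv2.imread(f"pics/{n}0.png")[box[1]:box[3],box[0]:box[2]]; im=cv2.resize(im,None,fx=s,fy=s,interpolation=cv2.INTER_CUBIC)
    for p in cells:
        pts=np.array([px(cs[n],np.array([p[0]+.036*np.cos(t),p[1]+.036*np.sin(t),.004])+off[n]) for t in th])
        cv2.polylines(im,[((pts-[box[0],box[1]]+.5)*s-.5).round().astype(np.int32)],True,(0,0,255),1)
    cv2.imwrite(f"pics/ov2_{n}.png",im)
E
python3 ov2.py
python3 - <<'E'
from h import *
show()
loc((.5623,-.2535),.080)
to((.5623,-.253,.065),.06)
E
```

```text
t 71.3 p [ 0.5602 -0.2399  0.2134] yawx 0.0609 z [-1.e-04 -1.e-04 -1.e+00] w 0.919 F [-0.12  0.11  0.37] q [-0.53  0.21  1.6  -0.    1.33 -0.59]
top [ 0.5586 -0.2394] 25
side [ 0.5617 -0.253 ] 122
tool cm [ 0.11  1.33 14.84] wz 0.0011
```

View pics/ov2_side.png

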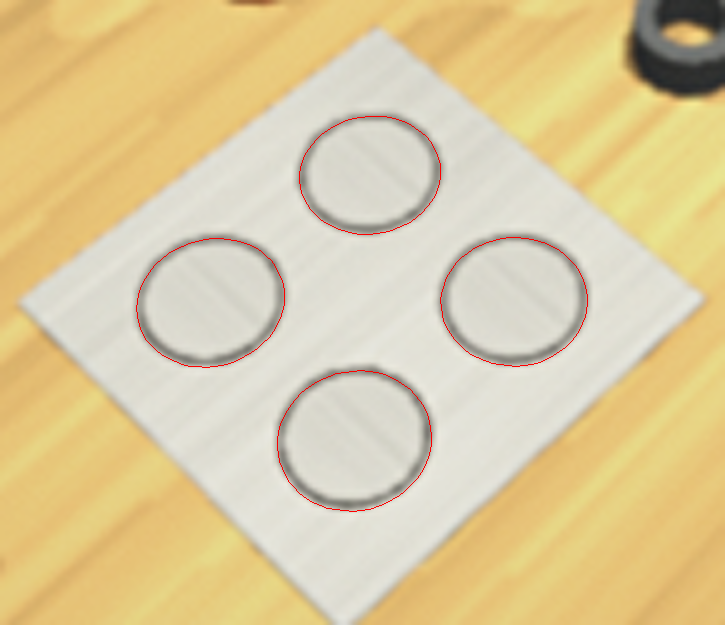

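View pics/ov2_top.png

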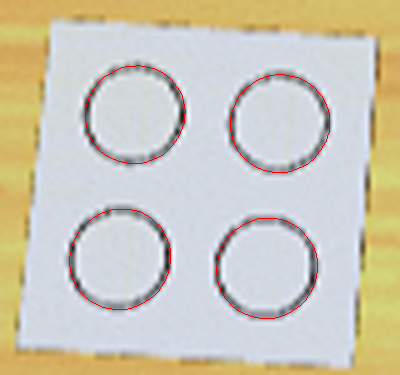

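Call:
send_rows(
  deltas=[
    [[0.1,1.3,1,0,0,0,92],[0,0,2.5,0,0,0,92],[0,0,3,0,0,0,92],[0,0,3,0,0,0,92],[0,0,2.8,0,0,0,92],[0,0,1.6,0,0,0,92],[0,0,1,0,0,0,92],[0,0,0,0,0,0,92],[0,0,0,0,0,0,92],[0,0,0,0,0,0,92]],
  ],
)

```text
clock: 72.65
tool_pos: [0.5634, -0.2526, 0.0655]
orientation: [1.0, 0.031, 0.001, 0.001]
ft_force: [-0.2, -1.1, -0.4]
width: 0.919
```

Run:
```python
from h import *
show()
loc((.562,-.253),.080)
c=imaging.camera("side"); save(c,"s21.png",(340,130,480,230),5)
```

```text
t 72.65 p [ 0.5634 -0.2526  0.0655] yawx 0.0622 z [ 0.0017 -0.0011 -1.    ] w 0.919 F [-0.19 -1.05 -0.44] q [-0.55  0.39  1.68 -0.    1.07 -0.61]
top few 0
side [ 0.5628 -0.2531] 137
```

View pics/s21.png

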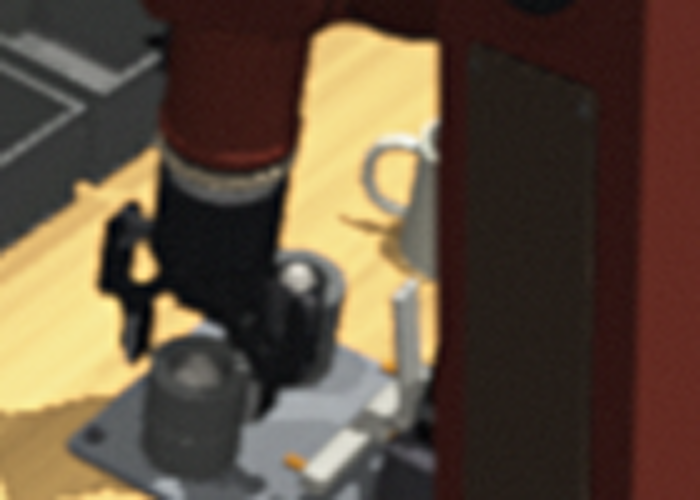

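Call:
send_rows(
  deltas=[
    [[0,0,0,0,0,0,50],[0,0,0,0,0,0,50],[0,0,0,0,0,0,50],[0,0,0,0,0,0,50],[0,0,-0.5,0,0,0,50],[0,0,-1.5,0,0,0,50],[0,0,-2,0,0,0,50],[0,0,-2,0,0,0,50],[0,0,-2,0,0,0,50],[0,0,-2,0,0,0,50]],
  ],
)

```text
clock: 74.05
tool_pos: [0.5628, -0.2523, 0.1662]
orientation: [1.0, 0.031, 0.0, 0.0]
ft_force: [-0.2, 0.1, -1.7]
width: 0.714
```

Run:
```python
from h import *
for _ in range(3): imaging.camera("side")
show()
to((.5183,.3278,.165),.06)
c=imaging.camera("side"); save(c,"s22.png",(340,110,480,230),5)
```

```text
t 74.2 p [ 0.5636 -0.2528  0.1663] yawx 0.062 z [ 0.0029 -0.0018 -1.    ] w 0.714 F [-0.33 -1.07 -2.47] q [-0.55  0.27  1.62 -0.    1.25 -0.61]
tool cm [-9.200e-01 -5.822e+01  1.000e-02] wz 0.002
```

View pics/s22.png

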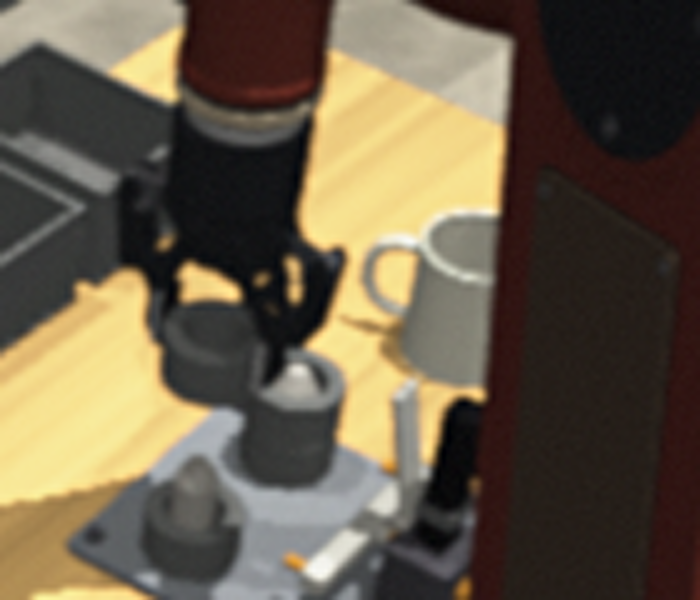

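Call:
send_rows(
  deltas=[
    [[0,-3,0,0,0,0,50],[0,-4.5,0,0,0,0,50],[0,-4.5,0,0,0,0,50],[0,-4.5,0,0,0,0,50],[0,-4.5,0,0,0,0,50],[0,-4.5,0,0,0,0,50],[0,-4.5,0,0,0,0,50],[0,-4.5,0,0,0,0,50],[0,-4.5,0,0,0,0,50],[-0.5,-4.5,0,0,0,0,50]],
  ],
)

```text
clock: 75.5
tool_pos: [0.5298, 0.1829, 0.163]
orientation: [1.0, 0.031, -0.001, 0.0]
ft_force: [0.7, 0.2, -0.3]
width: 0.711
```

Call:
send_rows(
  deltas=[
    [[-0.5,-4.2,0,0,0,0,50],[0,-4,0,0,0,0,50],[0,-3.5,0,0,0,0,50],[0,-2.5,0,0,0,0,50],[0,0,1,0,0,0,50],[0,0,2,0,0,0,50],[0,0,2,0,0,0,50],[0,0,2,0,0,0,50],[0,0,1,0,0,0,50],[0,0,0,0,0,0,50]],
  ],
)

```text
clock: 76.75
tool_pos: [0.5163, 0.3226, 0.083]
orientation: [1.0, 0.031, -0.001, 0.0]
ft_force: [0.2, 0.2, -0.6]
width: 0.711
```

Run:
```python
from h import *
for _ in range(4): imaging.camera("side")
show()
loc(st()[1][:2],st()[1][2]-.0195+.034)
to((.5183,.3278,.0235),.06)
```

```text
t 76.95 p [0.5177 0.3234 0.0854] yawx 0.062 z [ 1.8e-03  8.0e-04 -1.0e+00] w 0.712 F [-0.01 -0.28 -0.61] q [0.43 0.34 1.69 0.   1.1  0.37]
top few 0
side [0.5177 0.3229] 153
tool cm [ 0.09 -0.43  6.18] wz 0.0021
```

Call:
send_rows(
  deltas=[
    [[0,-0.45,1,0,0,0,50],[0,0,1.5,0,0,0,50],[0,0,1.5,0,0,0,50],[0,0,1,0,0,0,50],[0,0,0.8,0,0,0,50],[0,0,0,0,0,0,50],[0,0,0,0,0,0,50],[0,0,0,0,0,0,50],[0,0,0,0,0,0,50],[0,0,0,0,0,0,50]],
  ],
)

```text
clock: 78.3
tool_pos: [0.5168, 0.3277, 0.0266]
orientation: [1.0, 0.031, 0.0, -0.0]
ft_force: [0.0, -0.2, -1.2]
width: 0.712
```

Run:
```python
from h import *
show()
loc((.5183,.3278),.042)
to((.5183,.3278,.0235),.06)
```

```text
t 78.3 p [0.5168 0.3277 0.0266] yawx 0.062 z [ 4.e-04  2.e-04 -1.e+00] w 0.712 F [ 0.04 -0.16 -1.2 ] q [0.44 0.43 1.7  0.   1.   0.37]
top few 0
side [0.5174 0.3269] 108
tool cm [ 0.16 -0.01  0.3 ] wz 0.0021
```

Call:
send_rows(
  deltas=[
    [[0.1,-0.05,0.2,0,0,0,50],[0,0,0.1,0,0,0,50],[0,0,0,0,0,0,50],[0,0,0,0,0,0,50],[0,0,0,0,0,0,90],[0,0,0,0,0,0,90],[0,0,0,0,0,0,90],[0,0,-2,0,0,0,90],[0,0,-4,0,0,0,90],[0,0,-5,0,0,0,90]],
  ],
)

```text
clock: 79.65
tool_pos: [0.5171, 0.3279, 0.1349]
orientation: [1.0, 0.031, -0.001, 0.0]
ft_force: [0.3, 0.2, 0.3]
width: 0.899
```

Run:
```python
from h import *
for _ in range(2): imaging.camera("side")
show()
loc((.5183,.3278),.038)
to((.562,-.252,.165),.06)
```

```text
t 79.75 p [0.522  0.3303 0.1423] yawx 0.0621 z [ 0.0122  0.0057 -0.9999] w 0.9 F [0.63 0.78 1.2 ] q [0.44 0.28 1.65 0.   1.19 0.37]
top few 6
side [0.5175 0.3266] 230
tool cm [ 0.7  58.23 -2.96] wz 0.0021
```

Call:
send_rows(
  deltas=[
    [[0,3,-2,0,0,0,92],[0.1,4.5,-1,0,0,0,92],[0.1,4.5,0,0,0,0,92],[0.1,4.5,0,0,0,0,92],[0.1,4.5,0,0,0,0,92],[0.1,4.5,0,0,0,0,92],[0.1,4.5,0,0,0,0,92],[0.1,4.5,0,0,0,0,92],[0.1,4.5,0,0,0,0,92],[0.1,4.5,0,0,0,0,92]],
  ],
)

```text
clock: 81.1
tool_pos: [0.5525, -0.1066, 0.162]
orientation: [1.0, 0.031, -0.001, -0.0]
ft_force: [0.6, 0.5, -0.3]
width: 0.922
```

Call:
send_rows(
  deltas=[
    [[0,4.5,0,0,0,0,92],[0,4.5,0,0,0,0,92],[0,3.5,0,0,0,0,92],[0,2.4,0,0,0,0,92],[0,0,0,0,0,0,92],[0,0,0,0,0,0,92],[0,0,0,0,0,0,92],[0,0,0,0,0,0,92],[0,0,0,0,0,0,92],[0,0,0,0,0,0,92]],
  ],
)

```text
clock: 82.35
tool_pos: [0.5628, -0.254, 0.1634]
orientation: [1.0, 0.031, 0.0, 0.0]
ft_force: [0.4, -0.9, -0.3]
width: 0.919
```

Run:
```python
from h import *
show()
loc((.5623,-.2525),.046)
to((.562,-.2525,.0315),.06)
```

```text
t 82.35 p [ 0.5628 -0.254   0.1634] yawx 0.0624 z [ 1.e-04 -1.e-04 -1.e+00] w 0.919 F [ 0.36 -0.91 -0.27] q [-0.55  0.27  1.62 -0.    1.25 -0.61]
top few 11
side [ 0.5622 -0.254 ] 93
tool cm [-0.07 -0.17 13.18] wz 0.0021
```

Call:
send_rows(
  deltas=[
    [[0,0,2,0,0,0,92],[0,0,2.5,0,0,0,92],[0,0,2.5,0,0,0,92],[0,0,2.1,0,0,0,92],[0,0,1.5,0,0,0,92],[0,0,1.5,0,0,0,92],[0,0,1,0,0,0,92],[0,0,0,0,0,0,92],[0,0,0,0,0,0,92],[0,0,0,0,0,0,92]],
  ],
)

```text
clock: 83.7
tool_pos: [0.5634, -0.2545, 0.0332]
orientation: [1.0, 0.031, 0.001, 0.0]
ft_force: [-0.5, -0.2, -0.3]
width: 0.921
```

Run:
```python
from h import *
show()
loc((.5623,-.2535),.046)
```

```text
t 83.7 p [ 0.5634 -0.2545  0.0332] yawx 0.062 z [ 1.4e-03 -8.0e-04 -1.0e+00] w 0.921 F [-0.46 -0.18 -0.27] q [-0.55  0.43  1.69  0.    1.02 -0.61]
top few 0
side [ 0.5609 -0.2538] 103
```

Call:
send_rows(
  deltas=[
    [[0,0,0,0,0,0,50],[0,0,0,0,0,0,50],[0,0,0,0,0,0,50],[0,0,0,0,0,0,50],[0,0,-0.5,0,0,0,50],[0,0,-1.5,0,0,0,50],[0,0,-2,0,0,0,50],[0,0,-3,0,0,0,50],[0,0,-3.5,0,0,0,50],[0,0,-3,0,0,0,50]],
  ],
)

```text
clock: 85.05
tool_pos: [0.5632, -0.2544, 0.1704]
orientation: [1.0, 0.031, 0.001, 0.001]
ft_force: [0.8, 0.8, -1.0]
width: 0.695
```

Run:
```python
from h import *
for _ in range(3): imaging.camera("side")
show()
to((.5143,.2228,.165),.06)
c=imaging.camera("side"); save(c,"s23.png",(340,110,480,230),5)
```

```text
t 85.2 p [ 0.5643 -0.2551  0.1706] yawx 0.062 z [ 0.0051 -0.0031 -1.    ] w 0.695 F [-0.64 -0.31 -2.59] q [-0.55  0.26  1.62  0.    1.25 -0.61]
tool cm [ -2.03 -48.01   0.39] wz 0.002
```

View pics/s23.png

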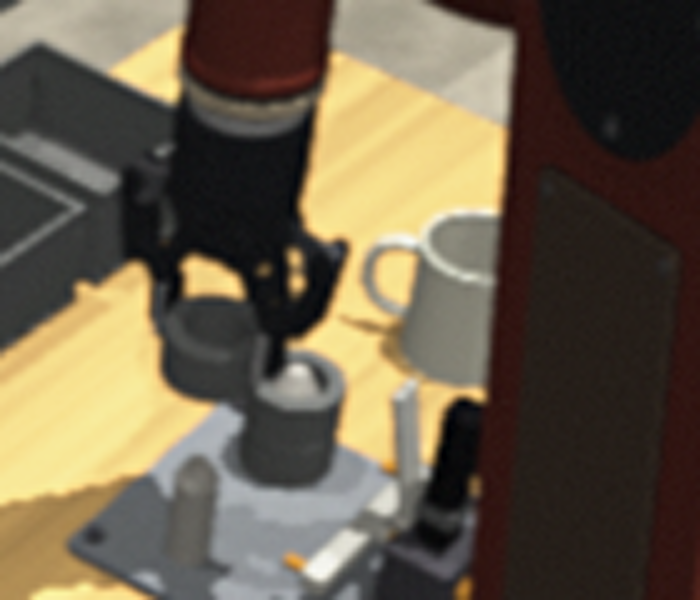

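Call:
send_rows(
  deltas=[
    [[0,-3,0,0,0,0,50],[-0.1,-4.5,0,0,0,0,50],[-0.2,-4.5,0,0,0,0,50],[-0.2,-4.5,0,0,0,0,50],[-0.2,-4.5,0,0,0,0,50],[-0.2,-4.5,0,0,0,0,50],[-0.2,-4.5,0,0,0,0,50],[-0.2,-4.5,0,0,0,0,50],[-0.2,-4.5,0,0,0,0,50],[-0.2,-4,0,0,0,0,50]],
  ],
)

```text
clock: 86.5
tool_pos: [0.5174, 0.1753, 0.1652]
orientation: [1.0, 0.031, -0.002, 0.0]
ft_force: [0.8, 0.5, -2.2]
width: 0.695
```

Call:
send_rows(
  deltas=[
    [[-0.2,-3,0,0,0,0,50],[0,-2,0,0,0,0,50],[0,0,0,0,0,0,50],[0,0,1,0,0,0,50],[0,0,2,0,0,0,50],[0,0,2,0,0,0,50],[0,0,2,0,0,0,50],[0,0,1,0,0,0,50],[0,0,0,0,0,0,50],[0,0,0,0,0,0,50]],
  ],
)

```text
clock: 87.75
tool_pos: [0.5148, 0.2236, 0.088]
orientation: [1.0, 0.031, 0.001, -0.0]
ft_force: [0.2, 0.6, -0.2]
width: 0.692
```

Run:
```python
from h import *
for _ in range(2): imaging.camera("side")
show()
loc(st()[1][:2],st()[1][2]-.0212+.034)
to((.5143,.2228,.0252),.06)
```

```text
t 87.85 p [0.5149 0.2238 0.0883] yawx 0.0619 z [ 1.8e-03  5.0e-04 -1.0e+00] w 0.692 F [ 0.2  -0.03 -2.17] q [ 0.27  0.24  1.82 -0.    1.08  0.21]
top few 8
side [0.514 0.225] 161
tool cm [-0.05  0.11  6.29] wz 0.0021
```

Call:
send_rows(
  deltas=[
    [[0,0.15,1,0,0,0,50],[0,0,1.5,0,0,0,50],[0,0,1.5,0,0,0,50],[0,0,1,0,0,0,50],[0,0,0.9,0,0,0,50],[0,0,0,0,0,0,50],[0,0,0,0,0,0,50],[0,0,0,0,0,0,50],[0,0,0,0,0,0,50],[0,0,0,0,0,0,50]],
  ],
)

```text
clock: 89.2
tool_pos: [0.5143, 0.2223, 0.0286]
orientation: [1.0, 0.031, 0.0, -0.0]
ft_force: [0.3, 0.3, -1.5]
width: 0.696
```

Run:
```python
from h import *
show()
loc((.5143,.2228),.042)
to((.5143,.2228,.0252),.06)
```

```text
t 89.2 p [0.5143 0.2223 0.0286] yawx 0.0619 z [ 4.e-04  2.e-04 -1.e+00] w 0.696 F [ 0.28  0.35 -1.5 ] q [0.27 0.33 1.84 0.   0.97 0.21]
top few 3
side [0.5143 0.2227] 124
tool cm [ 0.01 -0.06  0.32] wz 0.002
```

Call:
send_rows(
  deltas=[
    [[0,0,0.2,0,0,0,50],[0,0,0.1,0,0,0,50],[0,0,0,0,0,0,50],[0,0,0,0,0,0,50],[0,0,0,0,0,0,90],[0,0,0,0,0,0,90],[0,0,0,0,0,0,90],[0,0,-2,0,0,0,90],[0,0,-4,0,0,0,90],[0,0,-5,0,0,0,90]],
  ],
)

```text
clock: 90.55
tool_pos: [0.5136, 0.2221, 0.1369]
orientation: [1.0, 0.031, -0.001, 0.0]
ft_force: [0.4, 1.2, 0.3]
width: 0.897
```

Run:
```python
from h import *
for _ in range(4): imaging.camera("side")
show()
loc((.5143,.2228),.038)
to((.567,-.359,.165),.06)
```

```text
t 90.75 p [0.5156 0.2227 0.1382] yawx 0.0621 z [ 0.0046  0.0013 -1.    ] w 0.898 F [ 0.5  -0.72 -0.44] q [0.27 0.17 1.8  0.   1.17 0.21]
top few 9
side [0.5138 0.2226] 215
tool cm [ 1.73 58.33 -2.99] wz 0.002
```

Placed on the third circle (0.5138, 0.2226). Back to post0.

Call:
send_rows(
  deltas=[
    [[0,3,-2,0,0,0,92],[0.1,4.5,-0.7,0,0,0,92],[0.2,4.5,0,0,0,0,92],[0.2,4.5,0,0,0,0,92],[0.2,4.5,0,0,0,0,92],[0.2,4.5,0,0,0,0,92],[0.2,4.5,0,0,0,0,92],[0.2,4.5,0,0,0,0,92],[0.2,4.5,0,0,0,0,92],[0.2,4.5,0,0,0,0,92]],
  ],
)

```text
clock: 92.1
tool_pos: [0.557, -0.2118, 0.1604]
orientation: [1.0, 0.031, -0.001, -0.001]
ft_force: [0.9, 0.3, 0.0]
width: 0.923
```

Call:
send_rows(
  deltas=[
    [[0.1,4.5,0,0,0,0,92],[0,4.5,0,0,0,0,92],[0,3.5,0,0,0,0,92],[0,2.3,0,0,0,0,92],[0,0,0,0,0,0,92],[0,0,0,0,0,0,92],[0,0,0,0,0,0,92],[0,0,0,0,0,0,92],[0,0,0,0,0,0,92],[0,0,0,0,0,0,92]],
  ],
)

```text
clock: 93.35
tool_pos: [0.5683, -0.3583, 0.1625]
orientation: [1.0, 0.031, 0.0, 0.0]
ft_force: [-0.6, 0.3, -0.7]
width: 0.92
```

Run:
```python
from h import *
show()
loc((.567,-.359),.080)
to((.567,-.3595,.065),.06)
```

```text
t 93.35 p [ 0.5683 -0.3583  0.1625] yawx 0.0623 z [ 1.e-04 -1.e-04 -1.e+00] w 0.92 F [-0.56  0.26 -0.66] q [-0.68  0.39  1.47  0.    1.28 -0.74]
top few 0
side [ 0.5668 -0.359 ] 111
tool cm [-0.14  0.09  9.74] wz 0.0021
```

Call:
send_rows(
  deltas=[
    [[-0.1,0.05,2,0,0,0,92],[0,0,2.5,0,0,0,92],[0,0,2.5,0,0,0,92],[0,0,1.7,0,0,0,92],[0,0,1,0,0,0,92],[0,0,0,0,0,0,92],[0,0,0,0,0,0,92],[0,0,0,0,0,0,92],[0,0,0,0,0,0,92],[0,0,0,0,0,0,92]],
  ],
)

```text
clock: 94.7
tool_pos: [0.5674, -0.3592, 0.0657]
orientation: [1.0, 0.031, 0.0, 0.0]
ft_force: [0.5, 0.1, 0.4]
width: 0.92
```

Run:
```python
from h import *
show()
loc((.567,-.359),.080)
```

```text
t 94.7 p [ 0.5674 -0.3592  0.0657] yawx 0.0621 z [ 4.e-04 -4.e-04 -1.e+00] w 0.92 F [0.5  0.05 0.39] q [-0.68  0.5   1.52 -0.    1.12 -0.74]
top few 0
side [ 0.5654 -0.3596] 118
```

Call:
send_rows(
  deltas=[
    [[0,0,0,0,0,0,50],[0,0,0,0,0,0,50],[0,0,0,0,0,0,50],[0,0,0,0,0,0,50],[0,0,-0.5,0,0,0,50],[0,0,-1.5,0,0,0,50],[0,0,-2,0,0,0,50],[0,0,-2,0,0,0,50],[0,0,-2,0,0,0,50],[0,0,-2,0,0,0,50]],
  ],
)

```text
clock: 96.05
tool_pos: [0.5675, -0.3592, 0.1673]
orientation: [1.0, 0.031, 0.0, 0.0]
ft_force: [-0.1, 0.2, -0.8]
width: 0.701
```

Run:
```python
from h import *
for _ in range(3): imaging.camera("side")
show()
to((.4133,.3318,.165),.06)
c=imaging.camera("side"); save(c,"s24.png",(340,110,480,230),5)
```

```text
t 96.2 p [ 0.5682 -0.3598  0.1675] yawx 0.0621 z [ 0.0028 -0.0023 -1.    ] w 0.698 F [-0.24 -0.84 -1.36] q [-0.68  0.39  1.47 -0.    1.28 -0.74]
tool cm [-1.117e+01 -6.999e+01  5.000e-02] wz 0.0021
```

View pics/s24.png

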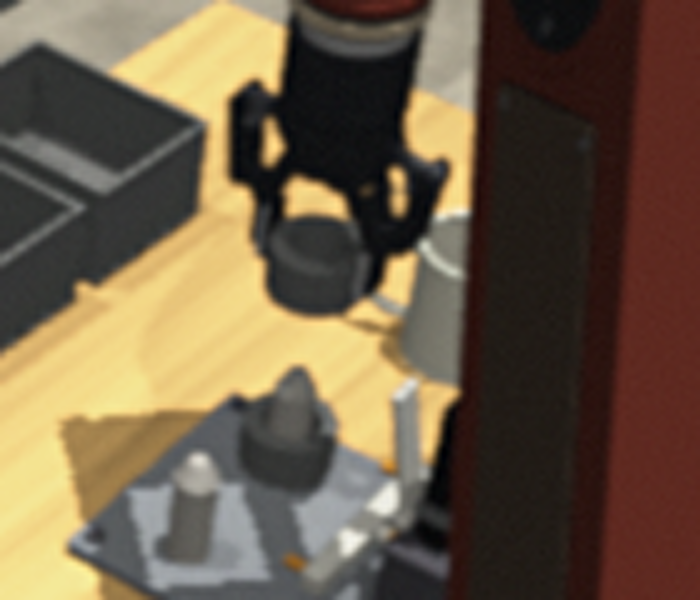

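Call:
send_rows(
  deltas=[
    [[0,-3,0,0,0,0,50],[0,-4.5,0,0,0,0,50],[0,-4.5,0,0,0,0,50],[0,-4.5,0,0,0,0,50],[0,-4.5,0,0,0,0,50],[-0.5,-4.5,0,0,0,0,50],[-1,-4.5,0,0,0,0,50],[-1,-4.5,0,0,0,0,50],[-1,-4.5,0,0,0,0,50],[-1,-4.5,0,0,0,0,50]],
  ],
)

```text
clock: 97.5
tool_pos: [0.494, 0.0736, 0.1641]
orientation: [1.0, 0.031, -0.001, -0.0]
ft_force: [0.6, -0.6, -2.6]
width: 0.702
```

Call:
send_rows(
  deltas=[
    [[-1.2,-4.5,0,0,0,0,50],[-1.2,-4.5,0,0,0,0,50],[-1.2,-4.5,0,0,0,0,50],[-1.2,-4.5,0,0,0,0,50],[-1.2,-4,0,0,0,0,50],[-0.7,-3,0,0,0,0,50],[0,-1.5,0,0,0,0,50],[0,0,0,0,0,0,50],[0,0,0,0,0,0,50],[0,0,0,0,0,0,50]],
  ],
)

```text
clock: 98.75
tool_pos: [0.4125, 0.3316, 0.1652]
orientation: [1.0, 0.03, -0.0, 0.0]
ft_force: [-0.3, 0.1, -1.3]
width: 0.701
```

Run:
```python
from h import *
show()
to((.4133,.3318,.09),.06)
```

```text
t 98.75 p [0.4125 0.3316 0.1652] yawx 0.0606 z [-1.e-04 -4.e-04 -1.e+00] w 0.701 F [-0.34  0.13 -1.33] q [ 0.53  0.07  1.85 -0.    1.22  0.47]
tool cm [ 0.08 -0.02  7.52] wz 0.0006
```

Call:
send_rows(
  deltas=[
    [[0.1,0,1.5,0,0,0,50],[0,0,2,0,0,0,50],[0,0,2.5,0,0,0,50],[0,0,2.5,0,0,0,50],[0,0,2,0,0,0,50],[0,0,1.5,0,0,0,50],[0,0,1,0,0,0,50],[0,0,0,0,0,0,50],[0,0,0,0,0,0,50],[0,0,0,0,0,0,50]],
  ],
)

```text
clock: 100.0
tool_pos: [0.4138, 0.3331, 0.0362]
orientation: [1.0, 0.031, 0.001, -0.0]
ft_force: [-0.5, 0.7, -1.2]
width: 0.704
```

Run:
```python
from h import *
show()
loc(st()[1][:2],st()[1][2]-.0197+.034)
to((.4133,.3318,.0237),.06)
```

```text
t 100.0 p [0.4138 0.3331 0.0362] yawx 0.062 z [ 1.5e-03  8.0e-04 -1.0e+00] w 0.704 F [-0.54  0.67 -1.23] q [ 0.53  0.25  1.92 -0.    0.97  0.47]
top few 0
side [0.4142 0.3318] 146
tool cm [-0.03  0.12  1.23] wz 0.002
```

Call:
send_rows(
  deltas=[
    [[-0.05,0.05,0.5,0,0,0,50],[0,0,0.5,0,0,0,50],[0,0,0.2,0,0,0,50],[0,0,0,0,0,0,50],[0,0,0,0,0,0,50],[0,0,0,0,0,0,90],[0,0,0,0,0,0,90],[0,0,0,0,0,0,90],[0,0,-3,0,0,0,90],[0,0,-5,0,0,0,90]],
  ],
)

```text
clock: 101.35
tool_pos: [0.411, 0.3311, 0.102]
orientation: [1.0, 0.031, -0.002, 0.001]
ft_force: [0.5, 0.6, -0.1]
width: 0.902
```

Run:
```python
from h import *
for _ in range(2): imaging.camera("side")
show()
loc((.4133,.3318),.038)
to((.567,-.359,.165),.06)
```

```text
t 101.45 p [0.4163 0.3344 0.1091] yawx 0.0621 z [ 0.0088  0.0052 -0.9999] w 0.899 F [ 0.94  0.7  -0.01] q [0.53 0.14 1.89 0.   1.1  0.47]
top few 11
side [0.4124 0.3302] 230
tool cm [11.04 69.98 -6.11] wz 0.002
```

Call:
send_rows(
  deltas=[
    [[0.6,3,-3,0,0,0,92],[1.2,4.5,-2.5,0,0,0,92],[1.2,4.5,0,0,0,0,92],[1.2,4.5,0,0,0,0,92],[1.2,4.5,0,0,0,0,92],[1.2,4.5,0,0,0,0,92],[1.2,4.5,0,0,0,0,92],[1.2,4.5,0,0,0,0,92],[1.2,4.5,0,0,0,0,92],[0.8,4.5,0,0,0,0,92]],
  ],
)

```text
clock: 102.8
tool_pos: [0.5488, -0.0964, 0.1563]
orientation: [1.0, 0.031, -0.001, -0.001]
ft_force: [0.4, -0.1, 0.2]
width: 0.916
```

Call:
send_rows(
  deltas=[
    [[0.2,4.5,0,0,0,0,92],[0,4.5,0,0,0,0,92],[0,4.5,0,0,0,0,92],[0,4.5,0,0,0,0,92],[0,4.3,0,0,0,0,92],[0,3,0,0,0,0,92],[0,1.2,0,0,0,0,92],[0,0,0,0,0,0,92],[0,0,0,0,0,0,92],[0,0,0,0,0,0,92]],
  ],
)

```text
clock: 104.05
tool_pos: [0.568, -0.3583, 0.1583]
orientation: [0.999, 0.032, -0.0, -0.0]
ft_force: [0.2, 0.6, 0.5]
width: 0.923
```

Run:
```python
from h import *
show()
loc((.567,-.359),.046)
to((.567,-.3595,.032),.06)
```

```text
t 104.05 p [ 0.568  -0.3583  0.1583] yawx 0.0634 z [-1.e-04  3.e-04 -1.e+00] w 0.923 F [0.25 0.56 0.5 ] q [-0.68  0.4   1.47  0.    1.27 -0.74]
top few 0
side [ 0.5686 -0.3621] 81
tool cm [-0.12  0.07 12.66] wz 0.0031
```

Call:
send_rows(
  deltas=[
    [[0,0.15,2,0,0,0,92],[0,0,2.5,0,0,0,92],[0,0,2.5,0,0,0,92],[0,0,2,0,0,0,92],[0,0,1.5,0,0,0,92],[0,0,1.3,0,0,0,92],[0,0,0.8,0,0,0,92],[0,0,0,0,0,0,92],[0,0,0,0,0,0,92],[0,0,0,0,0,0,92]],
  ],
)

```text
clock: 105.4
tool_pos: [0.5684, -0.3615, 0.0332]
orientation: [1.0, 0.031, 0.001, 0.0]
ft_force: [-0.4, -0.1, -0.3]
width: 0.921
```

Run:
```python
from h import *
show()
c=imaging.camera("side"); save(c,"s25.png",(340,130,480,230),5)
```

```text
t 105.4 p [ 0.5684 -0.3615  0.0332] yawx 0.062 z [ 0.0012 -0.001  -1.    ] w 0.921 F [-0.36 -0.08 -0.32] q [-0.68  0.55  1.53 -0.    1.07 -0.75]
```

View pics/s25.png

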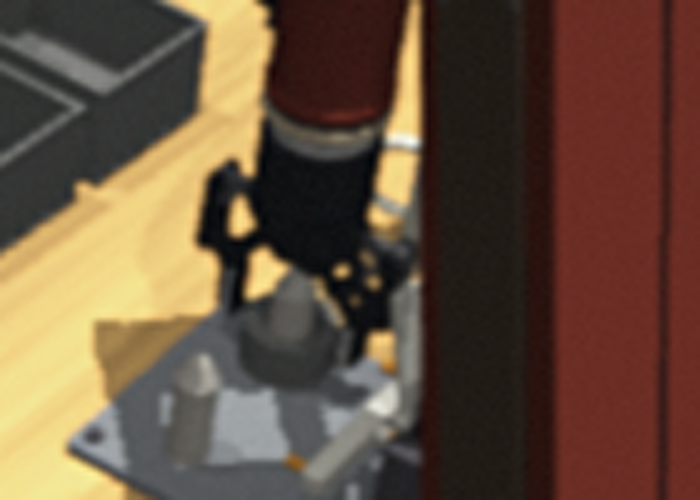

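Call:
send_rows(
  deltas=[
    [[0,0,0,0,0,0,50],[0,0,0,0,0,0,50],[0,0,0,0,0,0,50],[0,0,0,0,0,0,50],[0,0,-0.5,0,0,0,50],[0,0,-1.5,0,0,0,50],[0,0,-2,0,0,0,50],[0,0,-3,0,0,0,50],[0,0,-3.5,0,0,0,50],[0,0,-3,0,0,0,50]],
  ],
)

```text
clock: 106.7
tool_pos: [0.5684, -0.3614, 0.1706]
orientation: [1.0, 0.031, 0.001, 0.001]
ft_force: [0.6, -0.8, -1.8]
width: 0.708
```

Run:
```python
from h import *
for _ in range(3): imaging.camera("side")
show()
to((.4093,.2268,.165),.06)
c=imaging.camera("side"); save(c,"s26.png",(340,110,480,230),5)
```

```text
t 106.85 p [ 0.5693 -0.3622  0.1711] yawx 0.062 z [ 0.0048 -0.0039 -1.    ] w 0.71 F [ 0.15 -0.54 -0.7 ] q [-0.68  0.39  1.46  0.    1.29 -0.75]
tool cm [-12.32 -59.78   0.3 ] wz 0.002
```

View pics/s26.png

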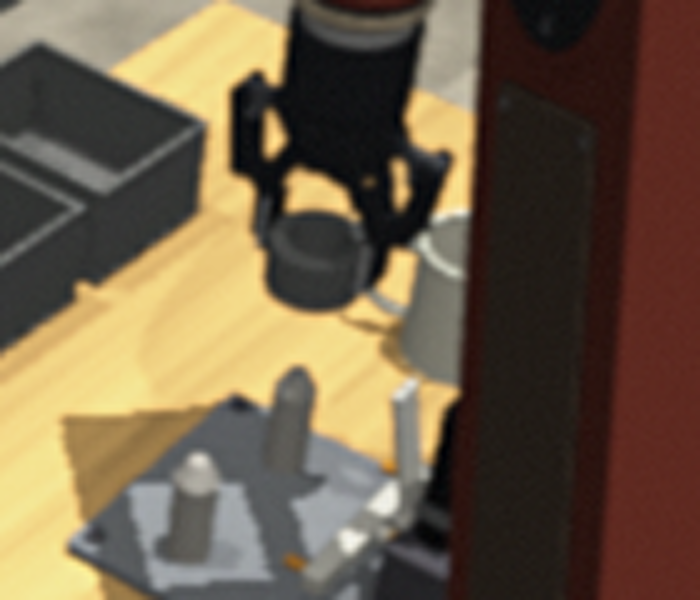

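Call:
send_rows(
  deltas=[
    [[0,-3,0,0,0,0,50],[0,-4.5,0,0,0,0,50],[0,-4.5,0,0,0,0,50],[0,-4.5,0,0,0,0,50],[-0.5,-4.5,0,0,0,0,50],[-1,-4.5,0,0,0,0,50],[-1.3,-4.5,0,0,0,0,50],[-1.4,-4.5,0,0,0,0,50],[-1.4,-4.5,0,0,0,0,50],[-1.4,-4.5,0,0,0,0,50]],
  ],
)

```text
clock: 108.15
tool_pos: [0.4692, 0.0701, 0.1656]
orientation: [1.0, 0.031, -0.001, -0.0]
ft_force: [1.4, 0.1, -0.7]
width: 0.713
```

Call:
send_rows(
  deltas=[
    [[-1.4,-4.5,0,0,0,0,50],[-1.4,-4.5,0,0,0,0,50],[-1.4,-4,0,0,0,0,50],[-1.1,-3.3,0,0,0,0,50],[0,0,0,0,0,0,50],[0,0,1,0,0,0,50],[0,0,2,0,0,0,50],[0,0,2,0,0,0,50],[0,0,1,0,0,0,50],[0,0,0,0,0,0,50]],
  ],
)

```text
clock: 109.4
tool_pos: [0.4075, 0.2272, 0.1061]
orientation: [1.0, 0.03, -0.001, 0.0]
ft_force: [1.0, 0.0, -0.3]
width: 0.71
```

Run:
```python
from h import *
for _ in range(2): imaging.camera("side")
show()
loc(st()[1][:2],st()[1][2]-.0212+.034)
to((.4093,.2268,.0362),.06)
```

```text
t 109.5 p [0.4085 0.2279 0.1076] yawx 0.0614 z [ 4.e-04  0.e+00 -1.e+00] w 0.714 F [-0.7   0.01 -0.42] q [ 0.34 -0.01  2.05 -0.    1.1   0.28]
top few 5
side [0.4098 0.2282] 174
tool cm [0.03 0.15 7.19] wz 0.0018
```

Call:
send_rows(
  deltas=[
    [[0,0.1,1.5,0,0,0,50],[0,0,2,0,0,0,50],[0,0,1.7,0,0,0,50],[0,0,1,0,0,0,50],[0,0,1,0,0,0,50],[0,0,0,0,0,0,50],[0,0,0,0,0,0,50],[0,0,0,0,0,0,50],[0,0,0,0,0,0,50],[0,0,0,0,0,0,50]],
  ],
)

```text
clock: 110.85
tool_pos: [0.4083, 0.2272, 0.0355]
orientation: [1.0, 0.031, 0.0, -0.0]
ft_force: [-0.5, 0.6, -1.2]
width: 0.713
```

Run:
```python
from h import *
show()
loc(st()[1][:2],st()[1][2]-.0212+.034)
to((.4093,.2268,.0252),.06)
```

```text
t 110.85 p [0.4083 0.2272 0.0355] yawx 0.062 z [ 5.e-04  2.e-04 -1.e+00] w 0.713 F [-0.46  0.62 -1.16] q [0.34 0.12 2.08 0.   0.94 0.28]
top few 4
side [0.4088 0.2278] 150
tool cm [0.11 0.05 1.02] wz 0.0021
```

Call:
send_rows(
  deltas=[
    [[0.08,0.05,0.4,0,0,0,50],[0,0,0.4,0,0,0,50],[0,0,0.2,0,0,0,50],[0,0,0,0,0,0,50],[0,0,0,0,0,0,50],[0,0,0,0,0,0,90],[0,0,0,0,0,0,90],[0,0,0,0,0,0,90],[0,0,-3,0,0,0,90],[0,0,-5,0,0,0,90]],
  ],
)

```text
clock: 112.2
tool_pos: [0.4072, 0.2261, 0.1043]
orientation: [1.0, 0.031, -0.002, 0.001]
ft_force: [1.3, -0.1, 0.4]
width: 0.898
```

Call:
send_rows(
  deltas=[
    [[0,3,-2,0,0,0,90],[0,4,-2,0,0,0,90],[0,4,0,0,0,0,90],[0,4,0,0,0,0,90],[0,4,0,0,0,0,90],[0,4,0,0,0,0,90],[0,4,0,0,0,0,90],[0,2,0,0,0,0,90],[0,0,0,0,0,0,90],[0,0,0,0,0,0,90]],
  ],
)

```text
clock: 113.45
tool_pos: [0.4267, -0.0622, 0.1451]
orientation: [1.0, 0.031, -0.0, -0.0]
ft_force: [-0.0, 1.0, -0.1]
width: 0.903
```

Run:
```python
from h import *
for _ in range(2): imaging.camera("side")
show()
for g in [(.4093,.2268),(.4133,.3318),(.5143,.2228),(.5183,.3278)]: print(g); loc(g,.038)
c=imaging.camera("top"); save(c,"tf.png"); c=imaging.camera("side"); save(c,"sf.png")
```

```text
t 113.55 p [ 0.4268 -0.0618  0.1452] yawx 0.0631 z [-2.e-04  3.e-04 -1.e+00] w 0.9 F [-0.24 -0.7   0.39] q [-0.33 -0.16  2.11  0.    1.19 -0.39]
(0.4093, 0.2268)
top [0.4074 0.227 ] 100
side [0.4089 0.226 ] 234
(0.4133, 0.3318)
top [0.4113 0.3302] 89
side [0.4126 0.3301] 275
(0.5143, 0.2228)
top [0.513  0.2238] 99
side [0.5137 0.2228] 220
(0.5183, 0.3278)
top [0.5164 0.3271] 91
side [0.5173 0.3264] 245
```

View pics/tf.png

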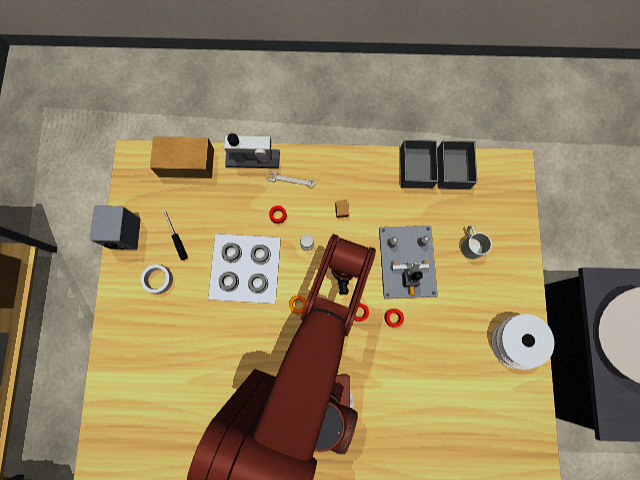

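View pics/sf.png

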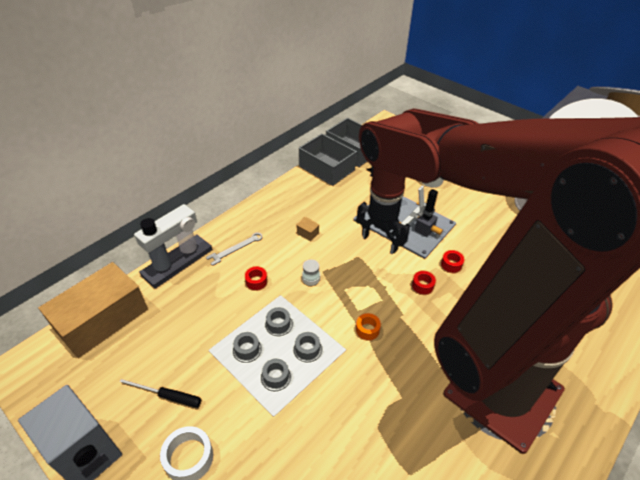

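Run:
```python
from h import *
c=imaging.camera("top"); save(c,"tf2.png",(205,230,285,305),8)
c=imaging.camera("side"); save(c,"sf2.png",(205,290,350,415),5)
```

```text
(no output)
```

View pics/tf2.png

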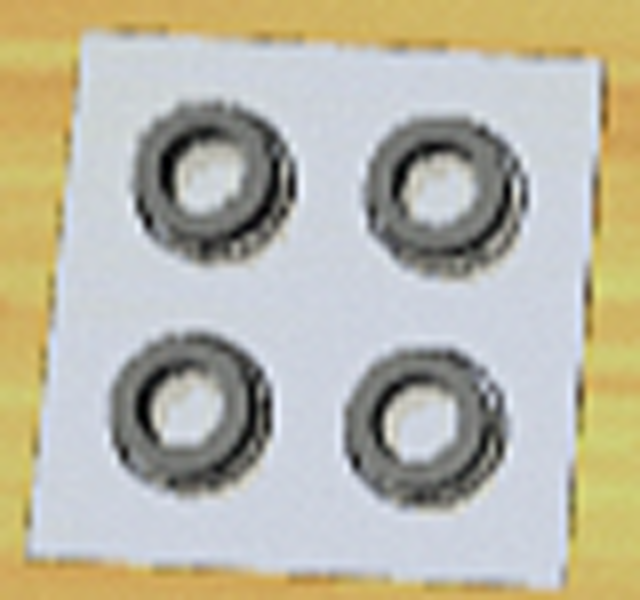

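View pics/sf2.png

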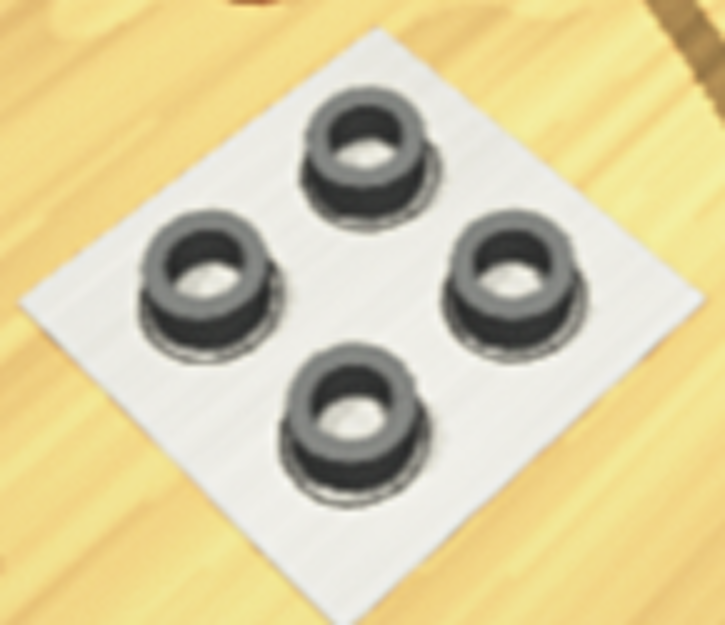

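Run:
```python
from h import *
th=np.linspace(0,2*np.pi,80)
cells=[(.4093,.2268),(.4133,.3318),(.5143,.2228),(.5183,.3278)]
off={"side":np.array([-.0033,.001,0]),"top":np.array([.0027,0,0])}
out=[]
for n,box,s in (("side",(215,300,330,400),7),("top",(215,235,280,300),9)):
    c=imaging.camera(n); im=cv2.resize(c["img"][box[1]:box[3],box[0]:box[2],::-1],None,fx=s,fy=s,interpolation=cv2.INTER_CUBIC)
    for p in cells:
        for z,r,col in ((.038,.031,(0,0,255)),(.038,.019,(0,255,0)),(.004,.036,(255,0,0))):
            pts=np.array([px(c,np.array([p[0]+r*np.cos(t),p[1]+r*np.sin(t),z])+off[n]) for t in th])
            cv2.polylines(im,[((pts-[box[0],box[1]]+.5)*s-.5).round().astype(np.int32)],True,col,1)
    cv2.imwrite(f"pics/ov3_{n}.png",im)
```

```text
(no output)
```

View pics/ov3_side.png

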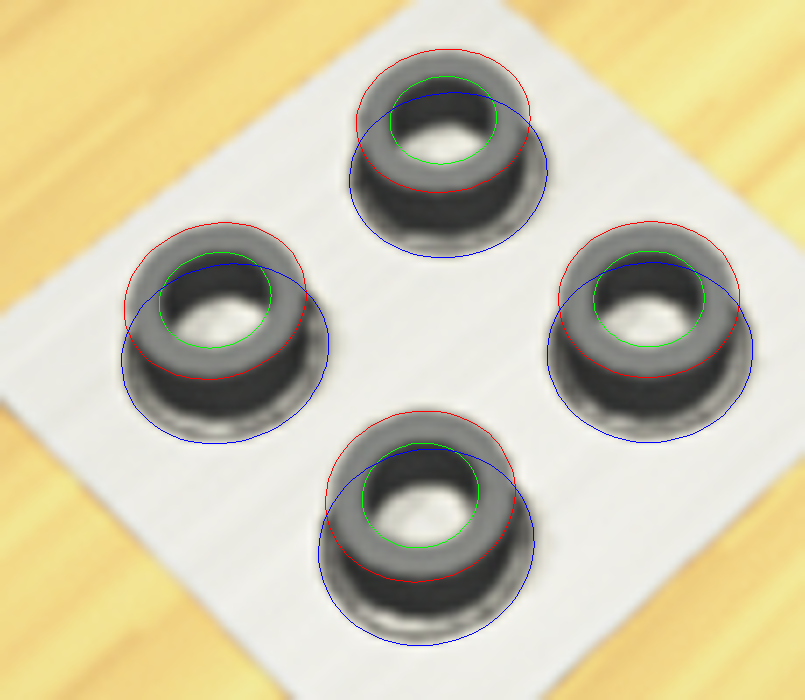

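View pics/ov3_top.png

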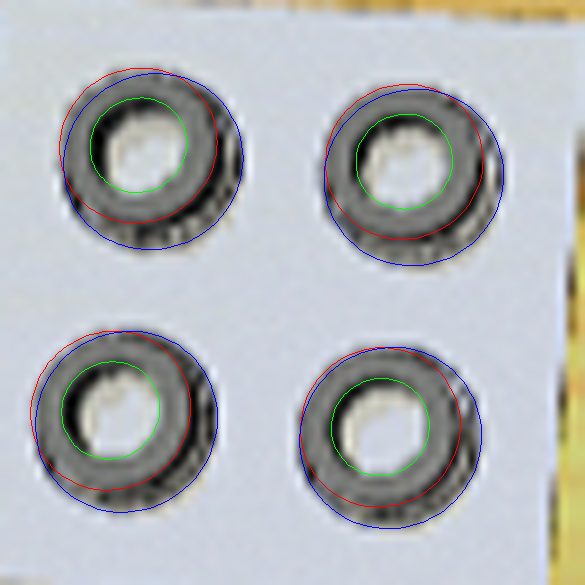

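```bash
python3 -c "
from h import *
show(); print(order.hand_in())"
```

```text
t 114.25 p [ 0.4269 -0.0627  0.1453] yawx 0.0619 z [-0.e+00  1.e-04 -1.e+00] w 0.901 F [-0.34 -0.63  0.36] q [-0.33 -0.16  2.11  0.    1.19 -0.39]
the job is handed in; nothing more can be done
None
```

The job is done and handed in at 114 s of the 210 s allowed; the hand-in itself reports no verdict.

**What I did**
- **Light squeeze:** I pushed the trigger lever to its pressure point and held it there at about 7 N. The booster starts at about 11 N and the hold was longer than 2 s. Then I let go.
- **Loading:** All four grey sleeves went right down onto the posts, two on each. One sleeve was knocked about 3 cm aside along the way; I measured it again before picking it up.
- **Full squeeze:** I pushed the trigger onto its hard stop at about 24 N and held it there for over 2 s. After I let go, the lever was back at rest in the picture.
- **Unloading:** Each sleeve now stands upright on its own marked circle.

For both squeezes I pushed the lever with one finger pad instead of gripping lever and grip together. That let the wrist force show where the pressure point and the stop were.

**Last checks**
- **Centring:** The sleeves measured about 0.6 to 2.6 mm off their circle centres, depending on sleeve and camera. The overlays show each inside its circle.
- **Camera disagreement:** The two cameras disagreed by about 6 mm in x from the start. I corrected for it using the gripper's known position; afterwards they agreed within about 2 mm where both could see a sleeve fully.
- **Everything else:** The red and orange look-alikes and the other objects show no visible movement, and the gripper was clear of everything at the end. No check failed.

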